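# Clear the offcuts from the disc sander

### The arm

A 6-joint arm with a two-finger parallel gripper is mounted at the origin on the work surface. World frame = base frame: x ahead of the robot, y to its left, z up, the work surface at z = 0. Lengths are in m, angles in rad, forces in N, time in s.
With the tool pointing down it reaches from about 0.225 to 0.875 m from the base axis. Payload 3.4 kg.
Tool frame: the origin (TCP) lies on the mounting face of the last link; the fingertips stand 173 mm ahead of it and the grasp point (between the pads) lies 155 mm ahead of it; x points along the fingers, y is the direction in which the jaws open and shut, and the axes are right-handed (so a half turn about x gives the same grasp; the last joint's range is limited). The gripper opens to 85 mm and grips with 20 to 120 N. Pads are 22 mm wide; open, the fingers measure 114 mm over their backs; the gripper's body (76 mm by 85 mm) begins 54 mm behind the grasp point. The pads swing forward as they close: fully open they stand 13 mm farther back than shut.
Start: joints at [1.039, 0.276, 1.505, -0, 1.361, -0.121], TCP at [0.23, 0.527, 0.405] pointing down, gripper open.
Joint ranges: [-2.89, 2.89], [-0.75, 2.08], [0.22, 2.7], [-1.18, 4.32], [0.11, 2.71], [-2.7, 2.7]. Speed limits (rad/s): [2.57, 2.57, 3.14, 3.14, 3.14, 3.14].

### API

Orientations are given as a unit quaternion [w, x, y, z].
In Python, from rig import manip gives the robot as it stands.
- The arm moves only by the tool arm_command, never from a script. Its argument "targets" is a list of rows, each an object with "dp": the shift along the tool's x, y, z in m, a list of three; "turn": the turn, a rotation vector about the tool's x, y, z in degrees, a list of three; "grip": the opening, from -1 (shut) to 1 (fully open). In form: [{"dp": [tx, ty, tz], "turn": [wx, wy, wz], "grip": grip}, ...]. A call has 1 to 8 rows; each row shifts and turns the commanded pose from where the row before left it, along the tool's axes as they then stand; what a row does not reach is not made up. A row lasts 1/10 s, in which the tool goes at most 50 mm and 8.59 degrees, less where a joint would pass 70% of its speed; a pose out of reach is approached as far as the arm can. A call with a gripper value outside its range is refused whole. The fingers move at their own pace and stop on an object; "grip_force" is the grip in N (left out, the last holds). Time passes only in rows, so rows that do not move let the fingers close. It gives the time, the measured TCP pose, the force and the opening at its end, in the units of the state.
- manip.get_state(): the state, without advancing time (a new reading comes with each control period).
- manip.get_image(name): name is "scene" or "side" or "wrist"; returns the picture (384x512x3 uint8, red, green, blue); there is no depth.
- manip.calibration(name): a dict with "fx", "fy", "cx", "cy" (pixels), "R" (3x3) and "t" (3): a world point X has camera coordinates R X + t. Camera axes: x right, y down, z forward; pixel columns grow to the right and rows downward; lengths in m; the calibration is good to about 2 mm. The wrist camera is an equidistant fisheye: a pixel r from the principal point sees the ray r / f radians off the axis. A picture is of the moment at which its call begins: read the wrist's pose just before it. calibration takes no time and is no camera call; for the wrist camera it gives the pose at the moment of the call.
- manip.sign_off(): hands the job in, once; it reports no verdict.
The state is a dict: "clock": time; "qpos": joint angles; "qd": joint speeds; "effort": joint torques, N m; "position": TCP position; "ee_rot": TCP orientation; "contact_force": force on the tool from outside, world axes, zero at the start; "moment": the same for the moment, N m; "width": finger opening in m.
Only numpy, scipy, OpenCV 4.12 (cv2) and the standard library are available. Lean on these libraries where they do the work, as an engineer would, in place of code of your own. Each camera call takes 0.05 s, during which the arm holds its last target.

### The job

Slide the blue scrap tray by its yellow tab fully home into the bay under the disc sander's work table and lock it by pushing the pin, from the far side, through the fixed yellow eye and right through the tray's eye until its handle is close up to the fixed eye; then, with the pin in, use the push block to sweep every wooden offcut lying on that table through the slot into the tray; never touch the offcuts with the fingers. When all are in, take the pin out, draw the tray with the offcuts in it straight back out until it is completely clear of the sander and leave it on the bench, and stand the pin and the push block upright back on the cork mat. Leave the other things on the bench where they are.

Things in the scene. Friction and masses are not known exactly. Their poses are not given: they have to be found in the camera images.
- sander: Bench disc sander, fixed, may be yawed. Origin at bench level under the centre of its aluminium work table, z up. Work table: level, 320 (x) by 200 (y) by 12 thick, top 72 above the bench, open edges without lips, except that at its +y end stand the cork-coloured disc (face at y=106, up to 200 high) and green motor (to y=340). A scrap slot goes through the table and a tray bay lies below it.
- slot (a point): Centre of the rectangular scrap slot, level with the table's top; 15 mm to -y of the sander's origin. Slot: 75 (sander's x) by 95 (y), right through the table: x -37.5..37.5, y -62.5..32.5 in the sander's frame. Offcuts pushed over its edge drop into the tray below.
- bay_mouth (a point): Bench-level middle of the tray bay's open end, 100 mm to -y of the sander's origin. Bay 128 wide (x -64..64), 60 high, its mouth flared inside, with an end stop at y=75. The tray goes in along the sander's +y, tab end last; fully home against the stop its origin is at sander x=0, y=-15, axes parallel to the sander's.
- eye (a point): Centre of the sander's fixed yellow eye for the lock pin: sander x=73, y=-150, 18 above the bench. Opening 18 wide (y), 30 high from the bench up; 8 thick along x; frame 36 high, reaching y=-165. A yellow arm x 69..77 joins it to the table. The pin enters from the far (+x) side, pointing to the sander's -x, sliding along the bench.
- tray: Loose blue open scrap tray, 120 (x) by 180 (y) by 50 high, walls 4 mm, 0.4 to 0.7 kg, slides on the bench. Origin under the centre of its floor. At its -y end it carries a yellow upright pull tab and a low yellow eye.
- tray_tab (a point): Top centre of the tray's yellow pull tab: upright plate 16 thick (along the tray's x), 32 long (y), centred at tray x=-12, y=-120, up to 85 above the bench (bottom 27); pinch it across its 16 mm. With the tray home it is outside the bay, 19 mm clear of the table's edge.
- tray_eye (a point): Centre of the tray's own eye for the lock pin: tray x=35, y=-135, 18 above the bench; opening 18 wide (y), from the bench up to 30 high; 12 thick along x (29..41), top 36 high, reaching y=-150. With the tray home it is in line with the sander's fixed eye.
- lock_pin: Loose lock pin: a steel rod 10 across, level, 18 above its underside, pointing to the body's -x from a red upright handle. Handle 20 thick (x), 32 long (y), 84 high; foot 10 high, x -10..30, y -20..20. It stands by itself on the foot. Origin under the handle's centre. About 0.15 kg. Pinch the handle across its 20 mm.
- pin_tip (a point): Round tip of the lock pin's rod, 75 mm to -x of the lock pin's origin (65 mm out of the handle).
- push_block: Loose push block used for sweeping: heavy orange base 40 (x) by 110 (y) by 24 high, with an upright wooden handle on it 20 thick (x), 60 long (y) from 24 to 80 mm high. Stands by itself; origin under the centre of its base. About 0.25 kg. Its broad faces (+x and -x) push. Pinch the handle across its 20 mm.
- mat: Fixed cork mat, 220 (x) by 150 (y) by 4 mm, the place of the push block (its -x half) and the lock pin (+x half). Origin at bench level under its centre.
- offcut1: Pale spruce offcut, a wooden block 26 by 20 by 20 high (mm), 15 g, loose on the sander's work table, near (-x) or far (+x) side of the slot. Origin at the centre of its underside. May be absent (None).
- offcut2: Dark ebony offcut, a wooden block 26 by 20 by 20 high (mm), 15 g, loose on the sander's work table, near (-x) or far (+x) side of the slot. Origin at the centre of its underside. May be absent (None).
- offcut3: Mid-brown maple offcut, a wooden block 26 by 20 by 20 high (mm), 15 g, loose on the sander's work table, near (-x) or far (+x) side of the slot. Origin at the centre of its underside. May be absent (None).
- offcut4: Pale spruce offcut, a wooden block 26 by 20 by 20 high (mm), 15 g, loose on the sander's work table, near (-x) or far (+x) side of the slot. Origin at the centre of its underside. May be absent (None).
- offcut5: Dark ebony offcut, a wooden block 26 by 20 by 20 high (mm), 15 g, loose on the sander's work table, near (-x) or far (+x) side of the slot. Origin at the centre of its underside. May be absent (None).
- offcut6: Mid-brown maple offcut, a wooden block 26 by 20 by 20 high (mm), 15 g, loose on the sander's work table, near (-x) or far (+x) side of the slot. Origin at the centre of its underside. May be absent (None).
- glue: Bystander: white glue bottle, 56 across, 100 high, origin under its base.
- varnish: Bystander: amber varnish jar, 68 across, 80 high, origin under its base.
- plane: Bystander: small hand plane, 150 by 50 by 65 high, origin under its centre.
- mug: Bystander: blue mug, 76 across, 90 high, origin under its base.

How it is judged:
By the outcome, as a careful person would: the job done as asked, in the order asked, and still so for the second after the job is handed in, with the robot touching nothing.
Of offcut1, offcut2, offcut3, offcut4, offcut5, offcut6 only 3 to 6 are there at a start; the rules pass over those that are not, and their reading is None.
At some moment in a run one of tray, push_block may be knocked a few centimetres aside while the robot is not near it.
Once in a run the grip may slacken for a moment while it holds something.
It also fails if it takes over 208 s, if anything falls off the work surface, if the arm or the gripper's body presses on something with over 40 N, if the wrist force passes 120 N, or if a joint passes its speed limit or range.

## Working session

There is one attempt and no reset: what is moved stays moved. The work goes in short steps, Python scripts to look and compute and a tool call to move; the robot and the scene stay as the last step left them, time stands still between calls to the robot, and variables do not carry over. Pictures are saved under pics/ and viewed, and the job is handed in when it is done.

Besides the shell and the picture viewer there is one more tool, called after "Emit:" by a JSON object that holds its "api" and its "payload", one argument or row to a line. arm_command: Moves the arm, as the interface text tells. Its arguments: {"type":"object","properties":{"targets":{"type":"array"},"grip_force":{"type":"number"}},"required":["targets"]}

```bash
ls; mkdir -p pics; python3 - <<'E'
from rig import manip
import cv2,json
s=manip.get_state();print(s)
for n in ["scene","side","wrist"]:
    c=manip.calibration(n);print(n,c)
    im=manip.get_image(n);cv2.imwrite(f"pics/{n}0.png",im[:,:,::-1])
E
```

```text
pics
{'clock': 0.0, 'qpos': array([ 1.03899543e+00,  2.76572261e-01,  1.50613327e+00,  5.13165577e-06,
        1.36064898e+00, -1.20990774e-01]), 'qd': array([-0.00104429, -0.00082416, -0.00038815,  0.00014243, -0.00020932,
        0.00089805]), 'effort': array([-1.46642826e-03, -4.16777515e+01, -2.45800424e+01, -4.65141929e-04,
        1.12610546e-02,  2.31035585e-05]), 'position': array([0.22951991, 0.52697747, 0.40385232]), 'ee_rot': array([ 0.69204055,  0.14363499,  0.69244336, -0.1448139 ]), 'contact_force': array([-0.65947135, -0.72288646, -0.24900988]), 'moment': array([-0.03973998,  0.0175514 , -0.02951615]), 'width': 0.08545212565611779}
scene {'fx': 361.4478215294671, 'fy': 361.4478215294671, 'cx': 254.15297327227384, 'cy': 192.29688112656922, 'R': array([[-0.38337883,  0.92354264, -0.00946952],
       [ 0.80229057,  0.32793063, -0.49878988],
       [-0.45754838, -0.19882279, -0.86667121]]), 't': array([ 0.2459108 , -0.41215487,  1.27194104])}
side {'fx': 348.03500228225437, 'fy': 348.03500228225437, 'cx': 253.15072630708198, 'cy': 191.11195417580643, 'R': array([[-0.9928202 , -0.11753376,  0.02222304],
       [-0.08962663,  0.60791727, -0.78892564],
       [ 0.07921563, -0.78525308, -0.6140867 ]]), 't': array([0.55011907, 0.1483367 , 0.95945408])}
wrist {'fx': 297.3186396354542, 'fy': 297.3186396354542, 'cx': 255.12263848732698, 'cy': 193.08209544453732, 'R': array([[ 0.39913603,  0.91688876, -0.00232961],
       [ 0.8673482 , -0.37674393,  0.32522471],
       [ 0.29731722, -0.13182948, -0.94563389]]), 't': array([-0.57361354, -0.04199794,  0.38148153])}
```

View pics/scene0.png

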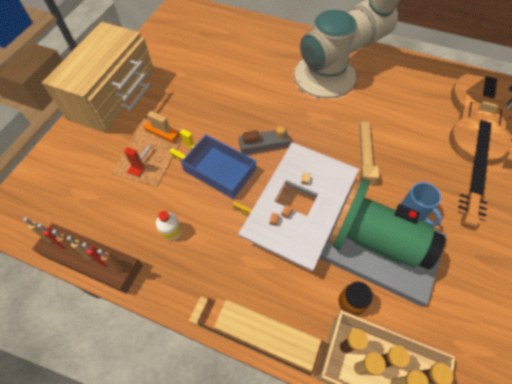

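View pics/side0.png

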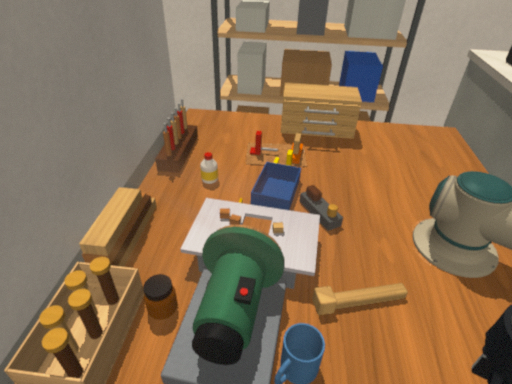

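View pics/wrist0.png

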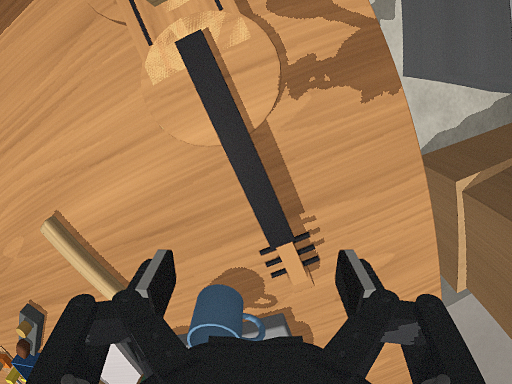

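```bash
cat > h.py <<'E'
import numpy as np,cv2
from rig import manip
from scipy.spatial.transform import Rotation as Ro
C={n:manip.calibration(n) for n in ["scene","side"]}
def ray(n,u,v,c=None):
    c=c or C[n]; x=(u-c['cx'])/c['fx'];y=(v-c['cy'])/c['fy']
    if n=='wrist':
        r=np.hypot(x,y);s=np.sin(r)/r if r>1e-9 else 1;d=np.array([x*s,y*s,np.cos(r)])
    else: d=np.array([x,y,1.])
    R=np.array(c['R']);return -R.T@c['t'],R.T@d
def onz(n,u,v,z,c=None):
    o,d=ray(n,u,v,c);return o+d*(z-o[2])/d[2]
def proj(n,X,c=None):
    c=c or C[n];p=np.array(c['R'])@X+c['t']
    if n=='wrist':
        r=np.hypot(p[0],p[1]);th=np.arctan2(r,p[2]);q=p[:2]/max(r,1e-9)*th
    else:q=p[:2]/p[2]
    return np.array([q[0]*c['fx']+c['cx'],q[1]*c['fy']+c['cy']])
def grab(n,name):
    c=manip.calibration(n);im=manip.get_image(n)[:,:,::-1].copy();cv2.imwrite(f"pics/{name}.png",im);return im,c
def crop(im,x0,y0,x1,y1,k,name):
    cv2.imwrite(f"pics/{name}.png",cv2.resize(im[y0:y1,x0:x1],None,fx=k,fy=k,interpolation=cv2.INTER_CUBIC))
E
python3 - <<'E'
from h import *
im=cv2.imread('pics/scene0.png');crop(im,100,90,360,280,3,'c1')
im=cv2.imread('pics/side0.png');crop(im,180,110,360,290,3,'c2')
E
```

```text
(no output)
```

View pics/c1.png

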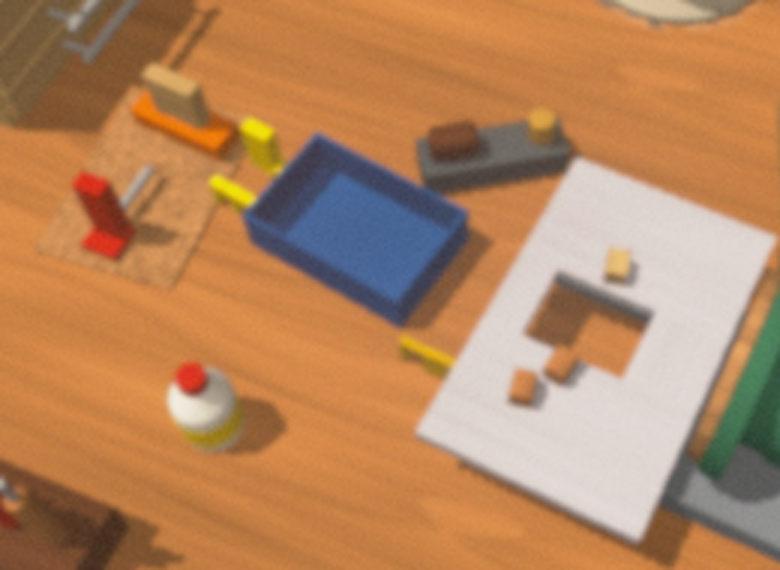

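View pics/c2.png

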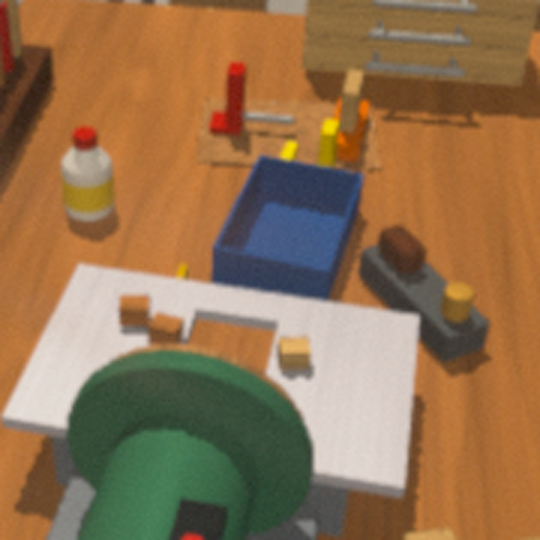

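```bash
cat > m1.py <<'E'
from h import *
def fitquad(mask):
    cs,_=cv2.findContours(mask.astype(np.uint8),cv2.RETR_EXTERNAL,cv2.CHAIN_APPROX_NONE)
    c=max(cs,key=cv2.contourArea);return c
def table(im,n):
    hsv=cv2.cvtColor(im,cv2.COLOR_BGR2HSV)
    m=(hsv[...,1]<40)&(hsv[...,2]>150)
    m=cv2.morphologyEx(m.astype(np.uint8),cv2.MORPH_OPEN,np.ones((3,3)))
    return fitquad(m),hsv
if __name__=="__main__":
    im=cv2.imread('pics/scene0.png')
    c,hsv=table(im,'scene')
    h=cv2.convexHull(c);print(cv2.contourArea(h))
    q=cv2.approxPolyDP(h,8,True)[:,0];print(q)
    # refine: fit lines
    hp=c[:,0].astype(float)
    L=[]
    k=len(q)
    for i in range(k):
        a,b=q[i].astype(float),q[(i+1)%k].astype(float);d=(b-a)/np.linalg.norm(b-a);nn=np.array([-d[1],d[0]])
        t=(hp-a)@d;dist=np.abs((hp-a)@nn);s=(t>8)&(t<np.linalg.norm(b-a)-8)&(dist<3)
        vx,vy,x,y=cv2.fitLine(hp[s].astype(np.float32),cv2.DIST_HUBER,0,.01,.01).ravel();L.append(np.cross([x,y,1],[x+vx,y+vy,1]))
    P=[]
    for i in range(k):
        p=np.cross(L[i-1],L[i]);p=p[:2]/p[2];P.append(onz('scene',p[0],p[1],.072));print(p,P[-1])
    for i in range(k): print(np.linalg.norm(P[i]-P[i-1]))
    print('centre',np.mean(P,0))
E
python3 m1.py
```

```text
8321.0
[[292 144]
 [356 169]
 [312 269]
 [240 234]]
[292.2272999  143.50470635] [0.38040857 0.01025737 0.072     ]
[357.34002255 169.44626873] [0.39711842 0.20447569 0.072     ]
[312.29325925 270.60379406] [0.71428791 0.17854361 0.072     ]
[239.02400144 234.05287431] [ 0.69464612 -0.01774454  0.072     ]
0.315482714256328
0.19493581755775946
0.31822783626336126
0.1972684461867508
centre [0.54661525 0.09388303 0.072     ]
```

```bash
python3 - <<'E'
from h import *
f=lambda u,v,z:print((u,v,z),np.round(onz('scene',100+u/3,90+v/3,z),3))
print('slot corners');[f(*a,.072) for a in [(562,275),(652,315),(620,378),(525,330)]]
print('tray rim');[f(*a,.05) for a in [(318,135),(468,213),(402,310),(247,213)]]
print('tab top');f(258,127,.085)
print('eye tray top');f(232,190,.036)
print('fixed eye');f(405,345,.036);
print('pin handle top');f(95,182,.084);print('tip');f(150,170,.018)
print('block handle');f(160,75,.08)
print('mat');[f(*a,.004) for a in [(135,90),(40,245),(172,283),(240,170)]]
print('offcuts');[f(*a,.092) for a in [(618,257),(524,380),(562,356)]]
print('plane',);f(490,160,.03);print('glue');f(205,410,.05)
s=manip.get_state();T=Ro.from_quat(s['ee_rot'],scalar_first=True).as_matrix();print(T)
c=manip.calibration('wrist');cp=-c['R'].T@c['t'];print('cam in tool',T.T@(cp-s['position']),'\n',T.T@c['R'].T)
E
```

```text
slot corners
(562, 275, 0.072) [0.506 0.041 0.072]
(652, 315, 0.072) [0.515 0.128 0.072]
(620, 378, 0.072) [0.584 0.121 0.072]
(525, 330, 0.072) [0.571 0.03  0.072]
tray rim
(318, 135, 0.05) [ 0.431 -0.243  0.05 ]
(468, 213, 0.05) [ 0.462 -0.068  0.05 ]
(402, 310, 0.05) [ 0.582 -0.083  0.05 ]
(247, 213, 0.05) [ 0.541 -0.264  0.05 ]
tab top
(258, 127, 0.085) [ 0.467 -0.284  0.085]
eye tray top
(232, 190, 0.036) [ 0.515 -0.297  0.036]
fixed eye
(405, 345, 0.036) [ 0.607 -0.07   0.036]
pin handle top
(95, 182, 0.084) [ 0.582 -0.395  0.084]
tip
(150, 170, 0.018) [ 0.514 -0.396  0.018]
block handle
(160, 75, 0.08) [ 0.442 -0.409  0.08 ]
mat
(135, 90, 0.004) [ 0.419 -0.476  0.004]
(40, 245, 0.004) [ 0.627 -0.458  0.004]
(172, 283, 0.004) [ 0.616 -0.315  0.004]
(240, 170, 0.004) [ 0.471 -0.319  0.004]
offcuts
(618, 257, 0.092) [0.482 0.083 0.092]
(524, 380, 0.092) [0.626 0.05  0.092]
(562, 356, 0.092) [0.593 0.071 0.092]
plane
(490, 160, 0.03) [ 0.381 -0.078  0.03 ]
glue
(205, 410, 0.05) [ 0.737 -0.199  0.05 ]
[[-7.70949929e-04  3.99332947e-01  9.16805652e-01]
 [-1.21936063e-03  9.16804867e-01 -3.99333630e-01]
 [-9.99998959e-01 -1.42578296e-03 -2.19879772e-04]]
cam in tool [ 0.03086836 -0.00027929 -0.08443629] 
 [[ 6.50754728e-04 -3.25462930e-01  9.45554577e-01]
 [ 9.99999765e-01  4.13687992e-04 -5.45832553e-04]
 [-2.13516312e-04  9.45554710e-01  3.25463123e-01]]
```

Emit:
{"api": "arm_command", "payload": {
  "targets": [
    {"dp": [0, 0, 0], "turn": [8, 0, 0], "grip": 1},
    {"dp": [0, 0, 0], "turn": [8, 0, 0], "grip": 1},
    {"dp": [0, 0, 0], "turn": [8, 0, 0], "grip": 1},
    {"dp": [0, 0, 0], "turn": [8, 0, 0], "grip": 1},
    {"dp": [0, 0, 0], "turn": [8, 0, 0], "grip": 1},
    {"dp": [0, 0, 0], "turn": [8, 0, 0], "grip": 1},
    {"dp": [0, 0, 0], "turn": [8, 0, 0], "grip": 1},
    {"dp": [0, 0, 0], "turn": [8, 0, 0], "grip": 1}
  ]
}}

```text
clock: 0.95
position: [0.2296, 0.5271, 0.4044]
ee_rot: [0.509, 0.49, 0.509, -0.491]
contact_force: [-0.3, 0.0, 0.8]
width: 0.0853
```

Emit:
{"api": "arm_command", "payload": {
  "targets": [
    {"dp": [0, 0, 0], "turn": [7.4, 0, 0], "grip": 1},
    {"dp": [0, 0.021, 0.045], "turn": [0, 0, 0], "grip": 1},
    {"dp": [0, 0.021, 0.045], "turn": [0, 0, 0], "grip": 1},
    {"dp": [0, 0.021, 0.045], "turn": [0, 0, 0], "grip": 1},
    {"dp": [0, 0.021, 0.045], "turn": [0, 0, 0], "grip": 1},
    {"dp": [0, 0.021, 0.045], "turn": [0, 0, 0], "grip": 1},
    {"dp": [0, 0.021, 0.045], "turn": [0, 0, 0], "grip": 1},
    {"dp": [0, 0.021, 0.045], "turn": [0, 0, 0], "grip": 1}
  ]
}}

```text
clock: 1.75
position: [0.349, 0.1988, 0.4047]
ee_rot: [0.478, 0.521, 0.478, -0.521]
contact_force: [1.8, 0.4, 0.5]
width: 0.0855
```

Emit:
{"api": "arm_command", "payload": {
  "targets": [
    {"dp": [0, 0.037, 0.033], "turn": [0, 0, 0], "grip": 1},
    {"dp": [0, 0.037, 0.033], "turn": [0, 0, 0], "grip": 1},
    {"dp": [0, 0.037, 0.033], "turn": [0, 0, 0], "grip": 1},
    {"dp": [0, 0.037, 0.033], "turn": [0, 0, 0], "grip": 1},
    {"dp": [0, 0.037, 0.033], "turn": [0, 0, 0], "grip": 1},
    {"dp": [0, 0, 0], "turn": [0, 0, 0], "grip": 1}
  ]
}}

```text
clock: 2.35
position: [0.523, 0.0161, 0.404]
ee_rot: [0.478, 0.522, 0.475, -0.522]
contact_force: [-1.4, 1.0, -0.3]
width: 0.0853
```

```bash
python3 - <<'E'
from h import *
print(manip.get_state()['qd'].round(3),manip.get_state()['clock'])
im,c=grab('wrist','w1');import pickle;pickle.dump(c,open('w1.pkl','wb'))
E
```

```text
[ 0.059 -0.046  0.074  0.062  0.07   0.039] 2.35
```

View pics/w1.png

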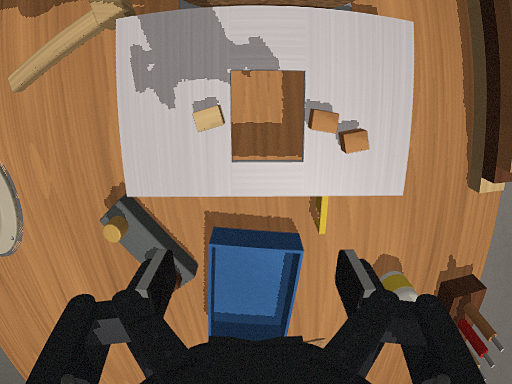

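```bash
python3 - <<'E'
from h import *
import pickle
im=cv2.imread('pics/w1.png');crop(im,110,0,420,240,2.5,'c3')
E
```

```text
(no output)
```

View pics/c3.png

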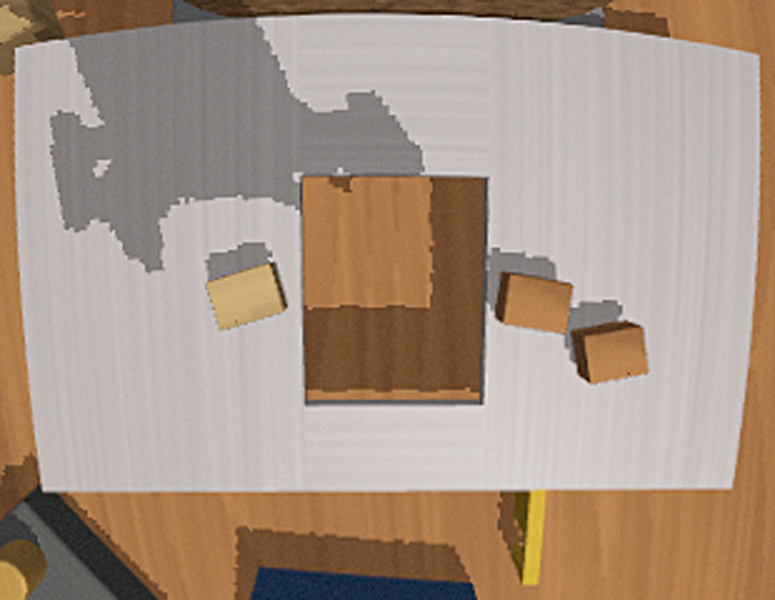

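```bash
python3 - <<'E'
from h import *
import pickle
c=pickle.load(open('w1.pkl','rb'))
f=lambda u,v,z:onz('wrist',110+(u)/2.5,v/2.5,z,c)
T=np.array([f(*a,.072) for a in [(16,47),(760,56),(732,488),(42,491)]]);print(T)
S=np.array([f(*a,.072) for a in [(301,177),(487,178),(484,404),(306,403)]]);print(S)
print(T.mean(0),S.mean(0))
for P in (T,S):
    print([np.linalg.norm(P[i]-P[i-1]).round(4) for i in range(4)])
    e1=P[1]-P[0];e2=P[2]-P[3];g1=P[0]-P[3];g2=P[1]-P[2]
    print([np.degrees(np.arctan2(e[1],e[0])).round(2) for e in (e1,e2)],[np.degrees(np.arctan2(e[1],e[0])).round(2)-90 for e in (g1,g2)])
yaw=np.radians(-4.9)
print('offc',[f(*a,.092) for a in [(243,295),(538,302),(617,352)]], 'eye',f(531,585,.036))
E
```

```text
[[ 0.39277461  0.20369839  0.072     ]
 [ 0.71154638  0.1753443   0.072     ]
 [ 0.69384766 -0.02319455  0.072     ]
 [ 0.37451607  0.00483424  0.072     ]]
[[0.50875893 0.12504525 0.072     ]
 [0.58240525 0.11877206 0.072     ]
 [0.57514489 0.02542277 0.072     ]
 [0.50113803 0.03241817 0.072     ]]
[0.54317118 0.0901706  0.072     ] [0.54186178 0.07541456 0.072     ]
[np.float64(0.1997), np.float64(0.32), np.float64(0.1993), np.float64(0.3206)]
[np.float64(-5.08), np.float64(-5.02)] [np.float64(-5.25), np.float64(-5.090000000000003)]
[np.float64(0.0929), np.float64(0.0739), np.float64(0.0936), np.float64(0.0743)]
[np.float64(-4.87), np.float64(-5.4)] [np.float64(-4.700000000000003), np.float64(-4.450000000000003)]
offc [array([0.48376369, 0.08126785, 0.092     ]), array([0.59546642, 0.06903498, 0.092     ]), array([0.62724231, 0.04759802, 0.092     ])] eye [ 0.60188927 -0.08088941  0.036     ]
```

Emit:
{"api": "arm_command", "payload": {
  "targets": [
    {"dp": [0, 0, 0.048], "turn": [0, 0, 0], "grip": 1},
    {"dp": [0, 0, 0.048], "turn": [0, 0, 0], "grip": 1},
    {"dp": [0, 0, 0.048], "turn": [0, 0, 0], "grip": 1},
    {"dp": [0, 0, 0.048], "turn": [0, 0, 0], "grip": 1},
    {"dp": [0, 0, 0.02], "turn": [0, 0, 0], "grip": 1},
    {"dp": [0, 0, 0], "turn": [0, 0, 0], "grip": 1},
    {"dp": [0, 0, 0], "turn": [0, 0, 0], "grip": 1}
  ]
}}

```text
clock: 3.1
position: [0.5004, -0.1898, 0.4045]
ee_rot: [0.477, 0.521, 0.479, -0.521]
contact_force: [0.5, 1.6, 0.7]
width: 0.0855
```

```bash
python3 - <<'E'
from h import *
print(manip.get_state()['qd'].round(3),manip.get_state()['clock'])
im,c=grab('wrist','w2');import pickle;pickle.dump(c,open('w2.pkl','wb'))
cv2.imwrite('pics/w2b.png',cv2.resize(im,(800,600),interpolation=cv2.INTER_CUBIC))
E
```

```text
[ 0.025 -0.005  0.003 -0.    -0.002 -0.003] 3.1
```

View pics/w2b.png

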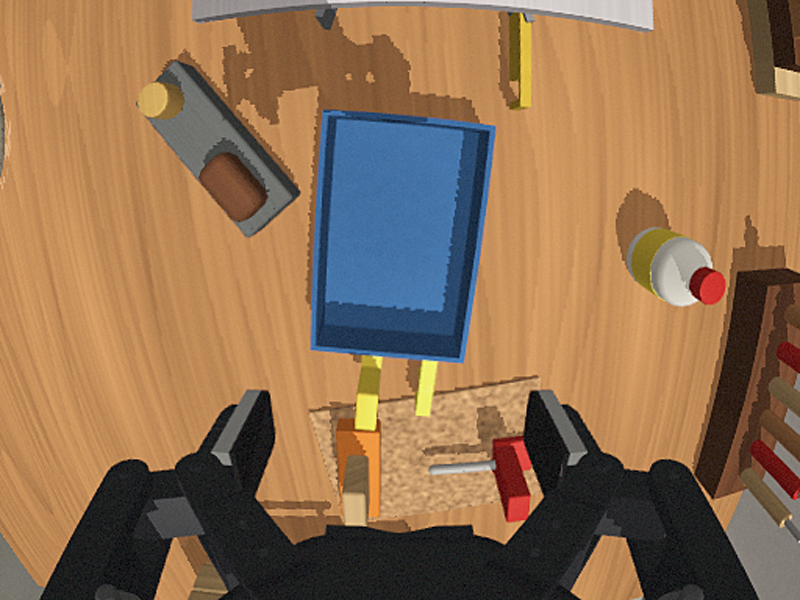

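```bash
cat > m2.py <<'E'
from h import *
import pickle
c=pickle.load(open('w2.pkl','rb'))
k=512/800
f=lambda u,v,z:onz('wrist',u*k,v*k,z,c)
P=np.array([f(*a,.05) for a in [(323,110),(495,126),(464,362),(311,350)]]);print(P.round(4))
print([np.linalg.norm(P[i]-P[i-1]).round(4) for i in range(4)],P.mean(0))
A=lambda e:np.degrees(np.arctan2(e[1],e[0])).round(2)
print(A(P[1]-P[0]),A(P[2]-P[3]),A(P[0]-P[3])-90,A(P[1]-P[2])-90)
print('tabtop',[f(*a,.085).round(4) for a in [(359,393),(379,395),(376,430),(356,428)]])
print('tray eye far end',f(424,414,.036))
print('fixed eye end',f(520,108,.036))
print('pin handle top',[f(*a,.084).round(4) for a in [(496,466),(516,463),(528,517),(508,521)]],'tip',f(430,469,.018+.004),'foot',[f(*a,.014).round(4) for a in [(492,440),(530,436)]])
print('block base top',[f(*a,.028).round(4) for a in [(337,420),(381,418),(380,516)]])
print('block handle top',[f(*a,.084).round(4) for a in [(344,460),(367,455),(364,524),(345,524)]])
print('mat',[f(*a,.004).round(4) for a in [(310,410),(538,377),(345,513)]])
print('glue top',f(708,286,.1),'plane',[f(*a,.03).round(4) for a in [(172,60),(298,190),(250,236),(135,105)]])
E
python3 m2.py
```

```text
[[ 0.4573 -0.074   0.05  ]
 [ 0.5743 -0.0947  0.05  ]
 [ 0.5436 -0.2708  0.05  ]
 [ 0.4258 -0.2505  0.05  ]]
[np.float64(0.1793), np.float64(0.1188), np.float64(0.1787), np.float64(0.1196)] [ 0.50026078 -0.17249994  0.05      ]
-10.07 -9.76 -10.129999999999995 -9.900000000000006
tabtop [array([ 0.4639, -0.2713,  0.085 ]), array([ 0.478 , -0.2741,  0.085 ]), array([ 0.4725, -0.3045,  0.085 ]), array([ 0.4578, -0.3016,  0.085 ])]
tray eye far end [ 0.5095016  -0.32488257  0.036     ]
fixed eye end [ 0.59690748 -0.08136235  0.036     ]
pin handle top [array([ 0.5639, -0.3507,  0.084 ]), array([ 0.5804, -0.3501,  0.084 ]), array([ 0.5952, -0.4166,  0.084 ]), array([ 0.577 , -0.4183,  0.084 ])] tip [ 0.51159687 -0.39867648  0.022     ] foot [array([ 0.573 , -0.3763,  0.014 ]), array([ 0.6107, -0.3769,  0.014 ])]
block base top [array([ 0.4322, -0.3305,  0.028 ]), array([ 0.4715, -0.331 ,  0.028 ]), array([ 0.4574, -0.4537,  0.028 ])]
block handle top [array([ 0.444 , -0.3326,  0.084 ]), array([ 0.4627, -0.3286,  0.084 ]), array([ 0.4504, -0.4068,  0.084 ]), array([ 0.4336, -0.4061,  0.084 ])]
mat [array([ 0.4027, -0.3333,  0.004 ]), array([ 0.6182, -0.3173,  0.004 ]), array([ 0.4161, -0.471 ,  0.004 ])]
glue top [ 0.7229383  -0.20689459  0.1       ] plane [array([ 0.3373, -0.0098,  0.03  ]), array([ 0.4291, -0.1293,  0.03  ]), array([ 0.386, -0.16 ,  0.03 ]), array([ 0.2993, -0.0386,  0.03  ])]
```

```bash
cat > go.py <<'E'
# usage: go.py frame x y z yawdeg  (grasp point in frame s|w; yaw relative to that frame)
import sys
from h import *
SO=np.array([.5432,.0904]);SY=-5.08
def main(fr,x,y,z,yaw):
    s=manip.get_state();p=s['position'];T=Ro.from_quat(s['ee_rot'],scalar_first=True).as_matrix()
    g=p+.155*T[:,0];psi=np.degrees(np.arctan2(T[1,1],T[0,1]))
    t=np.array([x,y,z])
    if fr=='s':
        t[:2]=SO+Ro.from_euler('z',SY,degrees=True).as_matrix()[:2,:2]@t[:2];yaw+=SY
    gs=Ro.from_euler('z',-SY,degrees=True).as_matrix()@(g-np.r_[SO,0])
    print('clock',s['clock'],'grasp w',g.round(4),'s',gs.round(4),'psi',psi.round(2),'down',T[:,0].round(4),'F',s['contact_force'].round(1),'M',s['moment'].round(2),'w',round(float(s['width']),4))
    # axes after turn
    a=np.radians(yaw);Y=np.array([np.cos(a),np.sin(a),0]);Z=np.array([np.sin(a),-np.cos(a),0]);D=t-g
    print('turn',round(psi-yaw,2),'dp after turn',(np.array([-D[2],D@Y,D@Z])).round(4),'dp before turn',(T.T@D).round(4))
main(sys.argv[1],*map(float,sys.argv[2:6]))
E
python3 go.py w .468 -.288 .066 -9.97
```

```text
clock 3.15 grasp w [ 0.5004 -0.1891  0.2496] s [-0.0179 -0.2822  0.2496] psi -4.88 down [-5.0e-04  1.6e-03 -1.0e+00] F [-0. -0. -0.] M [-0.01  0.02 -0.02] w 0.0854
turn 5.09 dp after turn [ 0.1836 -0.0148  0.1031] dp before turn [ 0.1834 -0.0237  0.1016]
```

Emit:
{"api": "arm_command", "payload": {
  "targets": [
    {"dp": [0, 0, 0], "turn": [5.1, 0, 0], "grip": 1},
    {"dp": [0.02, -0.005, 0.034], "turn": [0, 0, 0], "grip": 1},
    {"dp": [0.02, -0.005, 0.034], "turn": [0, 0, 0], "grip": 1},
    {"dp": [0.02, -0.005, 0.034], "turn": [0, 0, 0], "grip": 1},
    {"dp": [0.03, 0, 0], "turn": [0, 0, 0], "grip": 1},
    {"dp": [0.03, 0, 0], "turn": [0, 0, 0], "grip": 1},
    {"dp": [0, 0, 0], "turn": [0, 0, 0], "grip": 1}
  ]
}}

```text
clock: 3.85
position: [0.4671, -0.2859, 0.2811]
ee_rot: [-0.451, -0.541, -0.458, 0.542]
contact_force: [-0.9, 0.2, -0.1]
width: 0.0854
```

```bash
python3 go.py w .468 -.288 .066 -9.97; python3 - <<'E'
from h import *
im,c=grab('wrist','w3');import pickle;pickle.dump(c,open('w3.pkl','wb'))
cv2.imwrite('pics/w3b.png',cv2.resize(im,(800,600),interpolation=cv2.INTER_CUBIC))
E
```

```text
clock 3.85 grasp w [ 0.4661 -0.285   0.1262] s [-0.0436 -0.3807  0.1262] psi -9.94 down [-0.007   0.0064 -1.    ] F [-0.9  0.2 -0.1] M [-0.05  0.01 -0.05] w 0.0854
turn 0.03 dp after turn [0.0602 0.0024 0.0027] dp before turn [0.0601 0.0029 0.003 ]
```

View pics/w3b.png

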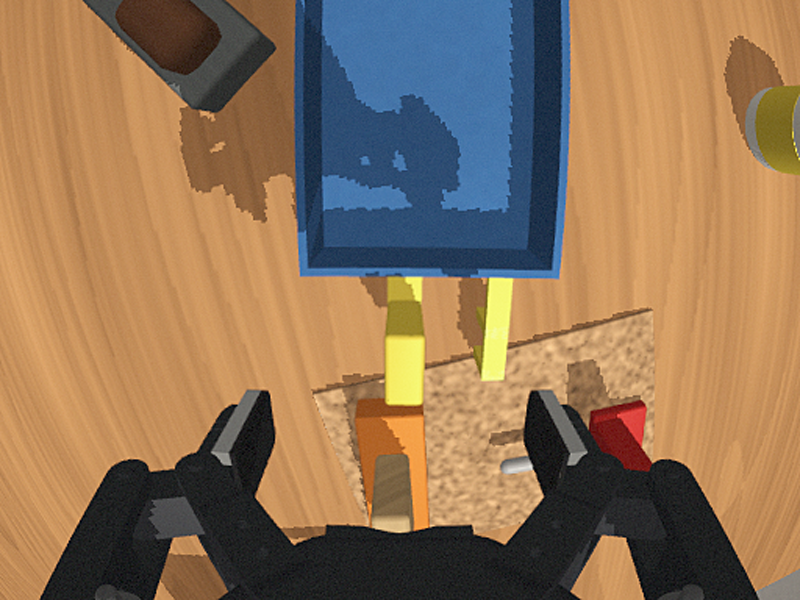

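Emit:
{"api": "arm_command", "payload": {
  "targets": [
    {"dp": [0.03, 0, 0], "turn": [0, 0, 0], "grip": 1},
    {"dp": [0.03, 0, 0], "turn": [0, 0, 0], "grip": 1},
    {"dp": [0, 0, 0], "turn": [0, 0, 0], "grip": 0.3},
    {"dp": [0, 0, 0], "turn": [0, 0, 0], "grip": -1},
    {"dp": [0, 0, 0], "turn": [0, 0, 0], "grip": -1},
    {"dp": [0, 0, 0], "turn": [0, 0, 0], "grip": -1},
    {"dp": [0, 0, 0], "turn": [0, 0, 0], "grip": -1},
    {"dp": [0, 0, 0], "turn": [0, 0, 0], "grip": -1}
  ],
  "grip_force": 60
}}

```text
clock: 4.7
position: [0.4686, -0.289, 0.2263]
ee_rot: [0.455, 0.542, 0.454, -0.542]
contact_force: [-1.2, 0.1, 6.1]
width: 0.0154
```

```bash
python3 go.py s -.012 -.355 .066 0
```

```text
clock 4.7 grasp w [ 0.4688 -0.2893  0.0713] s [-0.0405 -0.3848  0.0713] psi -10.0 down [ 0.0016 -0.0017 -1.    ] F [-1.2  0.1  6.1] M [0.11 0.29 0.17] w 0.0154
turn -4.92 dp after turn [ 0.0053  0.0285 -0.0298] dp before turn [ 0.0053  0.0258 -0.0321]
```

Emit:
{"api": "arm_command", "payload": {
  "targets": [
    {"dp": [-0.003, 0, 0], "turn": [0, 0, 0], "grip": -1},
    {"dp": [0, 0.0058, -0.006], "turn": [-1, 0, 0], "grip": -1},
    {"dp": [0, 0.0058, -0.006], "turn": [-1, 0, 0], "grip": -1},
    {"dp": [0, 0.0058, -0.006], "turn": [-1, 0, 0], "grip": -1},
    {"dp": [0, 0.0058, -0.006], "turn": [-1, 0, 0], "grip": -1},
    {"dp": [0, 0.0058, -0.006], "turn": [-0.9, 0, 0], "grip": -1},
    {"dp": [0, 0, 0], "turn": [0, 0, 0], "grip": -1},
    {"dp": [0, 0, 0], "turn": [0, 0, 0], "grip": -1}
  ]
}}

```text
clock: 5.5
position: [0.5014, -0.2627, 0.2275]
ee_rot: [-0.477, -0.522, -0.478, 0.522]
contact_force: [0.4, 0.2, -4.6]
width: 0.0151
```

```bash
python3 go.py s -.012 -.255 .071 0; python3 - <<'E'
from h import *
im,c=grab('wrist','w4');import pickle;pickle.dump(c,open('w4.pkl','wb'))
cv2.imwrite('pics/w4b.png',cv2.resize(im,(800,600),interpolation=cv2.INTER_CUBIC))
E
```

```text
clock 5.5 grasp w [ 0.5013 -0.2627  0.0725] s [-0.0105 -0.3554  0.0725] psi -5.08 down [-6.e-04  1.e-04 -1.e+00] F [ 0.4  0.2 -4.6] M [-0.41  0.09 -0.07] w 0.0151
turn -0.0 dp after turn [ 0.0015 -0.0015 -0.1004] dp before turn [ 0.0015 -0.0015 -0.1004]
```

View pics/w4b.png

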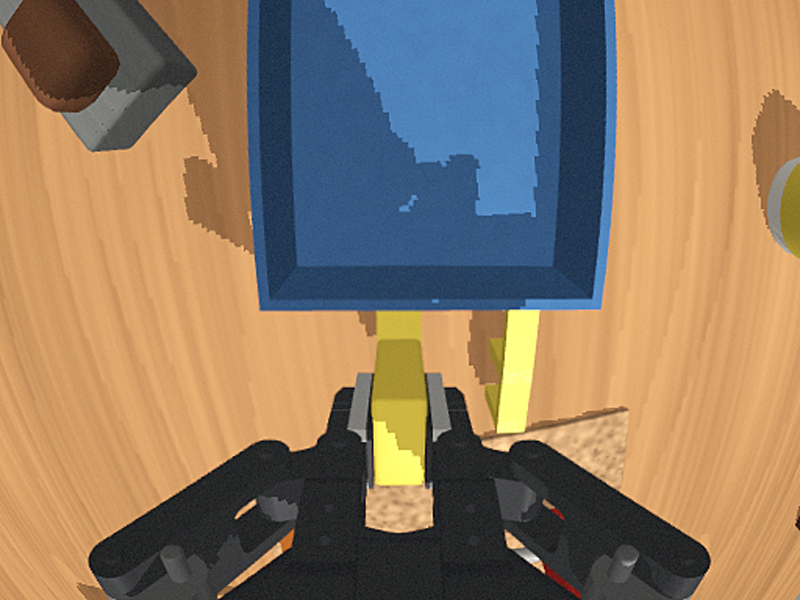

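Emit:
{"api": "arm_command", "payload": {
  "targets": [
    {"dp": [0.001, -0.0015, -0.015], "turn": [0, 0, 0], "grip": -1},
    {"dp": [0, 0, -0.02], "turn": [0, 0, 0], "grip": -1},
    {"dp": [0, 0, -0.02], "turn": [0, 0, 0], "grip": -1},
    {"dp": [0, 0, -0.02], "turn": [0, 0, 0], "grip": -1},
    {"dp": [0, 0, -0.015], "turn": [0, 0, 0], "grip": -1},
    {"dp": [0, 0, 0], "turn": [0, 0, 0], "grip": -1}
  ]
}}

```text
clock: 6.15
position: [0.5072, -0.171, 0.2266]
ee_rot: [0.477, 0.522, 0.478, -0.521]
contact_force: [0.0, 0.7, -4.5]
width: 0.0153
```

```bash
python3 go.py s -.012 -.15 .071 0; python3 - <<'E'
from h import *
im,c=grab('wrist','w5');import pickle;pickle.dump(c,open('w5.pkl','wb'))
cv2.imwrite('pics/w5b.png',cv2.resize(im,(800,600),interpolation=cv2.INTER_CUBIC))
E
```

```text
clock 6.15 grasp w [ 0.507  -0.1708  0.0716] s [-0.0129 -0.2633  0.0716] psi -5.04 down [-0.0012  0.0018 -1.    ] F [ 0.   0.7 -4.5] M [-0.24  0.08  0.05] w 0.0153
turn 0.04 dp after turn [ 0.0006  0.0009 -0.1133] dp before turn [ 0.0008  0.001  -0.1133]
```

View pics/w5b.png

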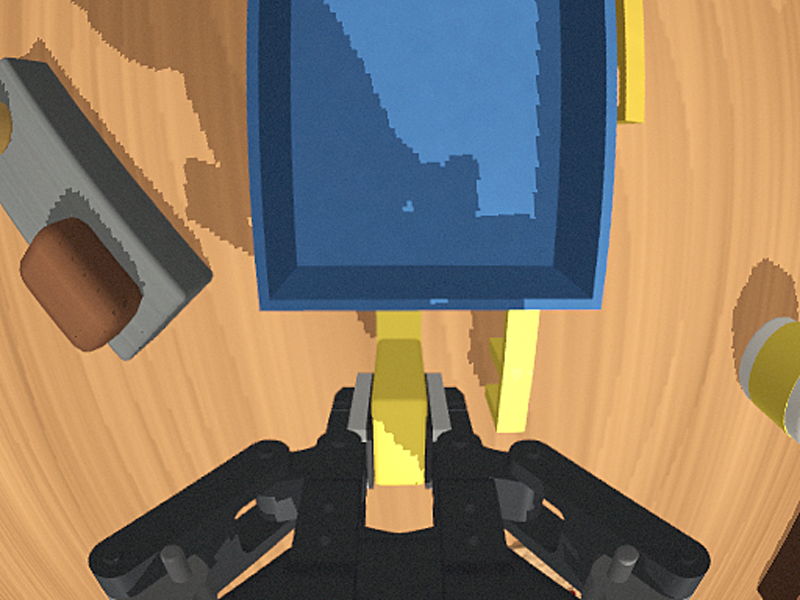

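Emit:
{"api": "arm_command", "payload": {
  "targets": [
    {"dp": [0, 0.001, -0.015], "turn": [0, 0, 0], "grip": -1},
    {"dp": [0, 0, -0.015], "turn": [0, 0, 0], "grip": -1},
    {"dp": [0, 0, -0.015], "turn": [0, 0, 0], "grip": -1},
    {"dp": [0, 0, -0.015], "turn": [0, 0, 0], "grip": -1},
    {"dp": [0, 0, -0.015], "turn": [0, 0, 0], "grip": -1},
    {"dp": [0, 0, -0.015], "turn": [0, 0, 0], "grip": -1},
    {"dp": [0, 0, 0], "turn": [0, 0, 0], "grip": -1}
  ]
}}

```text
clock: 6.9
position: [0.5166, -0.0813, 0.2265]
ee_rot: [0.477, 0.522, 0.478, -0.521]
contact_force: [-0.7, 0.7, -3.7]
width: 0.0152
```

```bash
python3 go.py s -.012 -.135 .071 0
```

```text
clock 6.9 grasp w [ 0.5165 -0.0811  0.0715] s [-0.0115 -0.1731  0.0715] psi -5.02 down [-9.0e-04  1.6e-03 -1.0e+00] F [-0.7  0.7 -3.7] M [-0.16  0.01  0.06] w 0.0152
turn 0.06 dp after turn [ 0.0005 -0.0005 -0.0381] dp before turn [ 0.0006 -0.0005 -0.0381]
```

Emit:
{"api": "arm_command", "payload": {
  "targets": [
    {"dp": [0, 0, -0.012], "turn": [0, 0, 0], "grip": -1},
    {"dp": [0, 0, -0.012], "turn": [0, 0, 0], "grip": -1},
    {"dp": [0, 0, -0.006], "turn": [0, 0, 0], "grip": -1},
    {"dp": [0, 0, -0.003], "turn": [0, 0, 0], "grip": -1},
    {"dp": [0, 0, -0.003], "turn": [0, 0, 0], "grip": -1},
    {"dp": [0, 0, 0], "turn": [0, 0, 0], "grip": -1},
    {"dp": [0, 0, 0], "turn": [0, 0, 0], "grip": -1}
  ]
}}

```text
clock: 7.6
position: [0.52, -0.0478, 0.2266]
ee_rot: [0.477, 0.522, 0.477, -0.522]
contact_force: [-0.1, 0.7, -3.8]
width: 0.0152
```

```bash
python3 go.py s -.012 -.135 .071 0
```

```text
clock 7.6 grasp w [ 0.52   -0.0477  0.0716] s [-0.0109 -0.1396  0.0716] psi -5.15 down [-1.e-04  5.e-04 -1.e+00] F [-0.1  0.7 -3.8] M [-0.09  0.04  0.06] w 0.0152
turn -0.07 dp after turn [ 0.0006 -0.0011 -0.0046] dp before turn [ 0.0006 -0.0011 -0.0046]
```

Emit:
{"api": "arm_command", "payload": {
  "targets": [
    {"dp": [0, 0, -0.002], "turn": [0, 0, 0], "grip": -1},
    {"dp": [0, 0, -0.002], "turn": [0, 0, 0], "grip": -1},
    {"dp": [0, 0, -0.001], "turn": [0, 0, 0], "grip": -1},
    {"dp": [0, 0, 0], "turn": [0, 0, 0], "grip": -1},
    {"dp": [0, 0, 0], "turn": [0, 0, 0], "grip": -1}
  ]
}}

```text
clock: 8.1
position: [0.5206, -0.0432, 0.2268]
ee_rot: [-0.477, -0.522, -0.477, 0.522]
contact_force: [-0.4, -4.1, -3.8]
width: 0.015
```

```bash
python3 go.py s -.012 -.135 .071 0
```

```text
clock 8.1 grasp w [ 0.5206 -0.0434  0.0718] s [-0.0107 -0.1352  0.0718] psi -5.12 down [ 2.e-04 -9.e-04 -1.e+00] F [-0.4 -4.1 -3.8] M [-0.79  0.06 -0.05] w 0.015
turn -0.04 dp after turn [ 0.0008 -0.0013 -0.0002] dp before turn [ 0.0008 -0.0013 -0.0002]
```

Emit:
{"api": "arm_command", "payload": {
  "targets": [
    {"dp": [0.001, -0.001, -0.002], "turn": [0, 0, 0], "grip": -1},
    {"dp": [0, 0, 0], "turn": [0, 0, 0], "grip": -1},
    {"dp": [0, 0, 0], "turn": [0, 0, 0], "grip": -1}
  ]
}}

```text
clock: 8.4
position: [0.5203, -0.0427, 0.2265]
ee_rot: [-0.479, -0.521, -0.476, 0.522]
contact_force: [-1.7, -11.0, 0.6]
width: 0.0149
```

```bash
python3 go.py s -.012 -.135 .071 0;python3 - <<'E'
from h import *
im,c=grab('wrist','w6');import pickle;pickle.dump(c,open('w6.pkl','wb'))
cv2.imwrite('pics/w6b.png',cv2.resize(im,(800,600),interpolation=cv2.INTER_CUBIC))
E
```

```text
clock 8.4 grasp w [ 0.5206 -0.0434  0.0715] s [-0.0107 -0.1353  0.0715] psi -5.07 down [ 0.0019 -0.0046 -1.    ] F [ -1.7 -11.    0.6] M [-1.46  0.22 -0.09] w 0.0149
turn 0.01 dp after turn [ 0.0005 -0.0013 -0.0003] dp before turn [ 0.0005 -0.0013 -0.0003]
```

View pics/w6b.png

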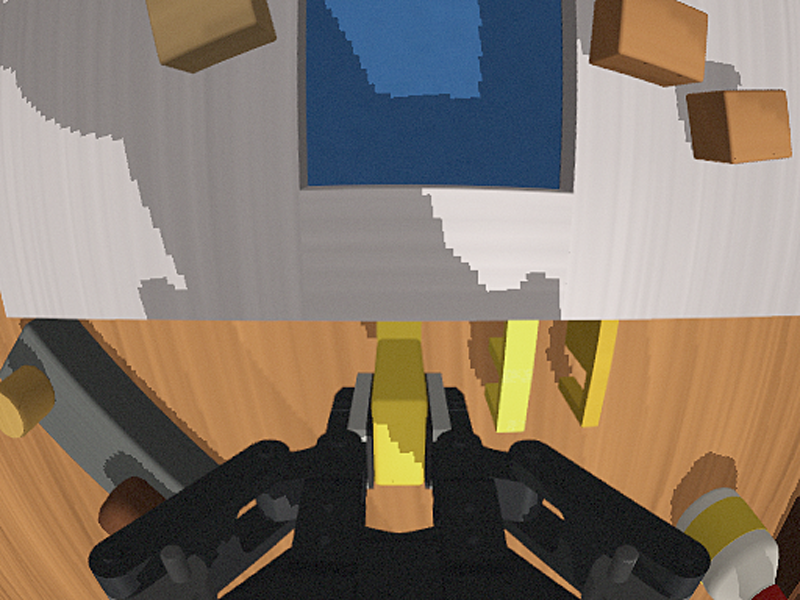

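Emit:
{"api": "arm_command", "payload": {
  "targets": [
    {"dp": [0, 0, 0.0015], "turn": [0, 0, 0], "grip": -1},
    {"dp": [0, 0, 0], "turn": [0, 0, 0], "grip": 0},
    {"dp": [0, 0, 0], "turn": [0, 0, 0], "grip": 0},
    {"dp": [0, 0, 0], "turn": [0, 0, 0], "grip": 0},
    {"dp": [-0.02, 0, 0], "turn": [0, 0, 0], "grip": 0},
    {"dp": [-0.04, 0, 0], "turn": [0, 0, 0], "grip": 0},
    {"dp": [-0.04, 0, 0], "turn": [0, 0, 0], "grip": 0},
    {"dp": [-0.03, 0, 0], "turn": [0, 0, 0], "grip": 0.5}
  ]
}}

```text
clock: 9.25
position: [0.5197, -0.0418, 0.3581]
ee_rot: [0.478, 0.523, 0.477, -0.521]
contact_force: [0.9, 0.3, 0.1]
width: 0.0559
```

```bash
python3 go.py w .57 -.27 .22 -5;python3 - <<'E'
from h import *
im,c=grab('wrist','w7');import pickle;pickle.dump(c,open('w7.pkl','wb'))
cv2.imwrite('pics/w7b.png',cv2.resize(im,(800,600),interpolation=cv2.INTER_CUBIC))
E
```

```text
clock 9.25 grasp w [ 0.5201 -0.0417  0.2031] s [-0.0113 -0.1337  0.2031] psi -5.11 down [ 2.4e-03  3.0e-04 -1.0e+00] F [0.9 0.3 0.1] M [ 0.03 -0.02 -0.06] w 0.0559
turn -0.11 dp after turn [-0.0169  0.0696  0.2231] dp before turn [-0.0168  0.0701  0.2229]
```

View pics/w7b.png

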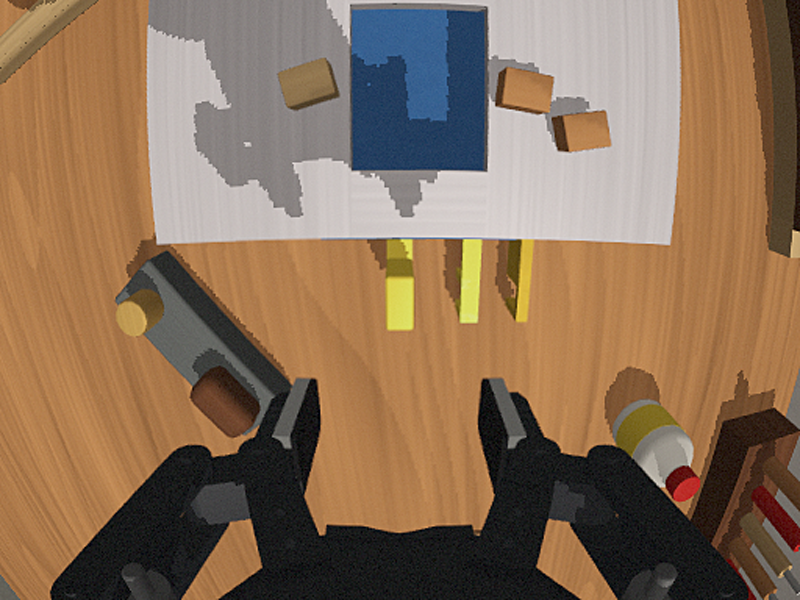

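Emit:
{"api": "arm_command", "payload": {
  "targets": [
    {"dp": [0, 0.014, 0.045], "turn": [0, 0, 0], "grip": 1},
    {"dp": [0, 0.014, 0.045], "turn": [0, 0, 0], "grip": 1},
    {"dp": [0, 0.014, 0.045], "turn": [0, 0, 0], "grip": 1},
    {"dp": [0, 0.014, 0.045], "turn": [0, 0, 0], "grip": 1},
    {"dp": [0, 0.014, 0.043], "turn": [0, 0, 0], "grip": 1},
    {"dp": [0, 0, 0], "turn": [0, 0, 0], "grip": 1},
    {"dp": [0, 0, 0], "turn": [0, 0, 0], "grip": 1}
  ]
}}

```text
clock: 10.0
position: [0.5693, -0.2713, 0.3548]
ee_rot: [0.476, 0.522, 0.477, -0.522]
contact_force: [0.4, 0.4, -1.0]
width: 0.0853
```

```bash
python3 go.py w .57 -.38 .07 -5;python3 - <<'E'
from h import *
im,c=grab('wrist','w8');import pickle;pickle.dump(c,open('w8.pkl','wb'))
cv2.imwrite('pics/w8b.png',cv2.resize(im,(800,600),interpolation=cv2.INTER_CUBIC))
c7=pickle.load(open('w7.pkl','rb'));k=.64
R=Ro.from_euler('z',5.08,degrees=True).as_matrix()
for a in [(470,322),(521,320)]: print((R@(onz('wrist',a[0]*k,a[1]*k,.036,c7)-np.array([.5432,.0904,0]))).round(4))
T=np.array([onz('wrist',a[0]*k,a[1]*k,.072,c7) for a in [(159,244),(670,244),(351,169),(487,170)]]);print(T,[(R@(t-np.array([.5432,.0904,0]))).round(4) for t in T])
E
```

```text
clock 10.0 grasp w [ 0.5691 -0.271   0.1998] s [ 0.0578 -0.3577  0.1998] psi -5.24 down [-0.001   0.0018 -1.    ] F [ 0.4  0.4 -1. ] M [0.02 0.04 0.05] w 0.0853
turn -0.24 dp after turn [0.1298 0.0104 0.1085] dp before turn [0.1296 0.011  0.1087]
[ 0.0369 -0.1649  0.036 ]
[ 0.0728 -0.1637  0.036 ]
[[ 0.37643413  0.00455675  0.072     ]
 [ 0.69365051 -0.02280508  0.072     ]
 [ 0.50039957  0.03256667  0.072     ]
 [ 0.57458355  0.02600764  0.072     ]] [array([-0.1585, -0.1003,  0.072 ]), array([ 0.1599, -0.0994,  0.072 ]), array([-0.0375, -0.0614,  0.072 ]), array([ 0.037 , -0.0614,  0.072 ])]
```

View pics/w8b.png

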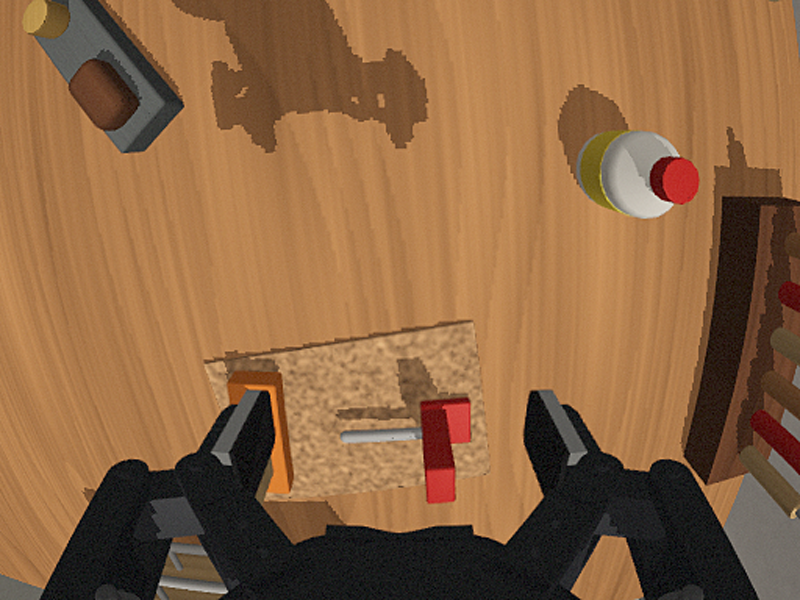

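```bash
python3 - <<'E'
from h import *
import pickle
im=cv2.imread('pics/w8.png');crop(im,200,240,320,330,6,'c4')
E
```

```text
(no output)
```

View pics/c4.png

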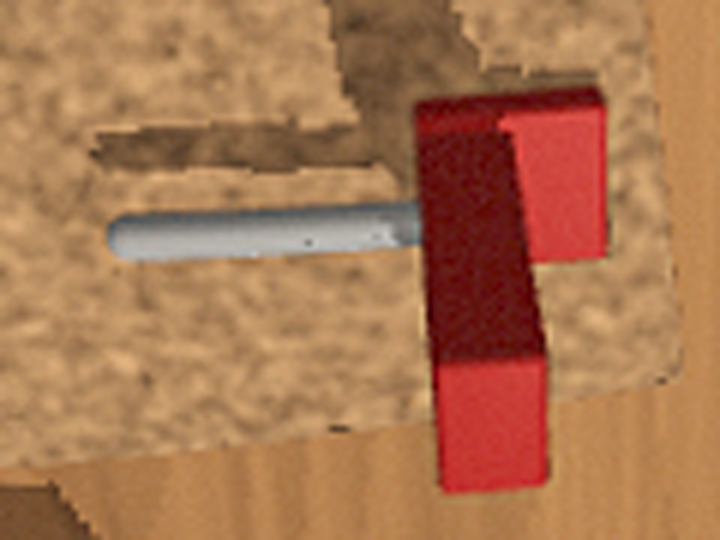

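```bash
python3 - <<'E'
from h import *
import pickle
c=pickle.load(open('w8.pkl','rb'))
f=lambda u,v,z:onz('wrist',200+u/6,240+v/6,z,c)
P=np.array([f(*a,.088) for a in [(436,360),(546,355),(548,487),(443,492)]]);print(P.round(4),P.mean(0).round(4))
A=lambda e:np.degrees(np.arctan2(e[1],e[0])).round(2)
print(A(P[1]-P[0]),A(P[2]-P[3]),A(P[0]-P[3]),A(P[1]-P[2]),[np.linalg.norm(P[i]-P[i-1]).round(4) for i in range(4)])
t=f(108,238,.022);print('tip',t,'root',f(415,225,.022),A(f(415,225,.022)-t))
F=np.array([f(*a,.014) for a in [(416,103),(605,90),(608,258)]]);print('foot',F.round(4),A(F[1]-F[0]))
k=.64
g=lambda u,v,z:onz('wrist',k*u,k*v,z,c).round(4)
print('mat',g(205,362,.004),g(472,321,.004),g(490,472,.004),g(285,500,.004))
E
```

```text
[[ 0.5759 -0.3834  0.088 ]
 [ 0.5944 -0.3845  0.088 ]
 [ 0.594  -0.416   0.088 ]
 [ 0.5753 -0.4149  0.088 ]] [ 0.5849 -0.3997  0.088 ]
-3.29 -3.34 88.91 89.24 [np.float64(0.0315), np.float64(0.0186), np.float64(0.0315), np.float64(0.0188)]
tip [ 0.51026151 -0.39970959  0.022     ] root [ 0.5736375  -0.40150105  0.022     ] -1.62
foot [[ 0.5759 -0.3769  0.014 ]
 [ 0.6143 -0.3779  0.014 ]
 [ 0.6142 -0.4206  0.014 ]] -1.5
mat [ 0.4033 -0.3346  0.004 ] [ 0.6189 -0.3171  0.004 ] [ 0.6324 -0.4644  0.004 ] [ 0.4409 -0.4845  0.004 ]
```

```bash
python3 go.py w .585 -.400 .074 -1.8
```

```text
clock 10.05 grasp w [ 0.5689 -0.2699  0.2   ] s [ 0.0575 -0.3566  0.2   ] psi -5.16 down [-0.0012  0.002  -1.    ] F [0.6 0.3 0.5] M [ 0.05 -0.02  0.03] w 0.0853
turn -3.36 dp after turn [0.126  0.0202 0.1296] dp before turn [0.1257 0.0279 0.1284]
```

Emit:
{"api": "arm_command", "payload": {
  "targets": [
    {"dp": [0, 0, 0], "turn": [-3.3, 0, 0], "grip": 1},
    {"dp": [0, 0.007, 0.043], "turn": [0, 0, 0], "grip": 1},
    {"dp": [0, 0.007, 0.043], "turn": [0, 0, 0], "grip": 1},
    {"dp": [0, 0.006, 0.043], "turn": [0, 0, 0], "grip": 1},
    {"dp": [0.04, 0, 0], "turn": [0, 0, 0], "grip": 1},
    {"dp": [0.03, 0, 0], "turn": [0, 0, 0], "grip": 1},
    {"dp": [0, 0, 0], "turn": [0, 0, 0], "grip": 1},
    {"dp": [0, 0, 0], "turn": [0, 0, 0], "grip": 1}
  ]
}}

```text
clock: 10.85
position: [0.5855, -0.3987, 0.2859]
ee_rot: [0.492, 0.508, 0.493, -0.507]
contact_force: [0.5, -0.1, -0.0]
width: 0.0852
```

```bash
python3 go.py w .585 -.400 .074 -1.8
```

```text
clock 10.85 grasp w [ 0.5854 -0.3986  0.1309] s [ 0.0853 -0.4833  0.1309] psi -1.75 down [-6.0e-04  1.1e-03 -1.0e+00] F [ 0.5 -0.1 -0. ] M [-0.01  0.05  0.04] w 0.0852
turn 0.05 dp after turn [ 0.0569 -0.0004  0.0015] dp before turn [ 0.0569 -0.0003  0.0015]
```

Emit:
{"api": "arm_command", "payload": {
  "targets": [
    {"dp": [0.03, 0, 0.001], "turn": [0, 0, 0], "grip": 1},
    {"dp": [0.026, 0, 0], "turn": [0, 0, 0], "grip": 1},
    {"dp": [0, 0, 0], "turn": [0, 0, 0], "grip": 1},
    {"dp": [0, 0, 0], "turn": [0, 0, 0], "grip": -1},
    {"dp": [0, 0, 0], "turn": [0, 0, 0], "grip": -1},
    {"dp": [0, 0, 0], "turn": [0, 0, 0], "grip": -1},
    {"dp": [0, 0, 0], "turn": [0, 0, 0], "grip": -1},
    {"dp": [0, 0, 0], "turn": [0, 0, 0], "grip": -1}
  ],
  "grip_force": 60
}}

```text
clock: 11.65
position: [0.5853, -0.4014, 0.2308]
ee_rot: [0.493, 0.508, 0.491, -0.508]
contact_force: [-1.2, 1.0, 3.6]
width: 0.0191
```

```bash
python3 go.py s .2 -.3 .1 0;python3 - <<'E'
from h import *
im,c=grab('wrist','w9');import pickle;pickle.dump(c,open('w9.pkl','wb'))
cv2.imwrite('pics/w9b.png',cv2.resize(im,(800,600),interpolation=cv2.INTER_CUBIC))
E
```

```text
clock 11.65 grasp w [ 0.5855 -0.4016  0.0758] s [ 0.0857 -0.4863  0.0758] psi -1.84 down [ 0.0014 -0.0011 -1.    ] F [-1.2  1.   3.6] M [-0.01  0.1  -0.07] w 0.0191
turn 3.24 dp after turn [-0.0242  0.1143 -0.1863] dp before turn [-0.0242  0.1247 -0.1796]
```

View pics/w9b.png

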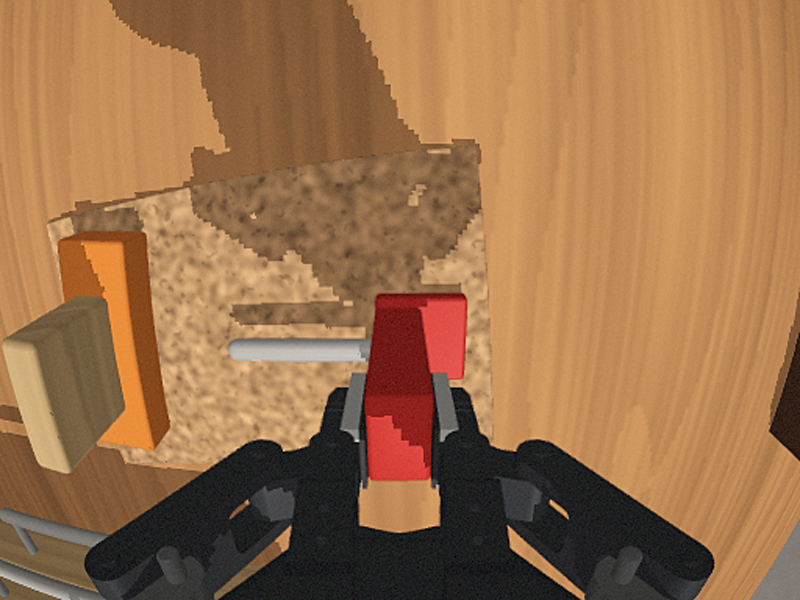

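Emit:
{"api": "arm_command", "payload": {
  "targets": [
    {"dp": [-0.025, 0, 0], "turn": [0, 0, 0], "grip": -1},
    {"dp": [-0.025, 0, 0], "turn": [3.2, 0, 0], "grip": -1},
    {"dp": [0, 0.001, -0.04], "turn": [0, 0, 0], "grip": -1},
    {"dp": [0, 0.001, -0.04], "turn": [0, 0, 0], "grip": -1},
    {"dp": [0, 0.001, -0.04], "turn": [0, 0, 0], "grip": -1},
    {"dp": [0, 0.001, -0.04], "turn": [0, 0, 0], "grip": -1},
    {"dp": [0, 0, -0.04], "turn": [0, 0, 0], "grip": -1},
    {"dp": [0, 0, -0.04], "turn": [0, 0, 0], "grip": -1}
  ]
}}

```text
clock: 12.5
position: [0.6099, -0.1609, 0.2793]
ee_rot: [-0.477, -0.522, -0.478, 0.522]
contact_force: [0.6, 0.4, -1.0]
width: 0.0195
```

```bash
python3 go.py s .19 -.15 .12 0
```

```text
clock 12.5 grasp w [ 0.6098 -0.1608  0.1243] s [ 0.0886 -0.2444  0.1243] psi -5.06 down [-6.e-04  5.e-04 -1.e+00] F [ 0.6  0.4 -1. ] M [ 0.   -0.05  0.  ] w 0.0195
turn 0.02 dp after turn [ 0.0043  0.1014 -0.0944] dp before turn [ 0.0043  0.1014 -0.0943]
```

Emit:
{"api": "arm_command", "payload": {
  "targets": [
    {"dp": [0, 0.008, -0.04], "turn": [0, 0, 0], "grip": -1},
    {"dp": [0, 0.031, -0.02], "turn": [0, 0, 0], "grip": -1},
    {"dp": [0, 0.031, -0.018], "turn": [0, 0, 0], "grip": -1},
    {"dp": [0, 0.031, -0.0155], "turn": [0, 0, 0], "grip": -1},
    {"dp": [0.02, 0, 0], "turn": [0, 0, 0], "grip": -1},
    {"dp": [0.02, 0, 0], "turn": [0, 0, 0], "grip": -1},
    {"dp": [0, 0, 0], "turn": [0, 0, 0], "grip": -1},
    {"dp": [0, 0, 0], "turn": [0, 0, 0], "grip": -1}
  ]
}}

```text
clock: 13.3
position: [0.7188, -0.0783, 0.2391]
ee_rot: [-0.477, -0.521, -0.478, 0.522]
contact_force: [-0.1, -0.4, -1.0]
width: 0.0191
```

```bash
python3 go.py s .19 -.15 .072 0;python3 - <<'E'
from h import *
im,c=grab('wrist','w10');import pickle;pickle.dump(c,open('w10.pkl','wb'))
cv2.imwrite('pics/w10b.png',cv2.resize(im,(800,600),interpolation=cv2.INTER_CUBIC))
E
```

```text
clock 13.3 grasp w [ 0.7185 -0.0782  0.0841] s [ 0.1896 -0.1524  0.0841] psi -5.04 down [-1.7e-03  4.0e-04 -1.0e+00] F [-0.1 -0.4 -1. ] M [-0.02 -0.01 -0.  ] w 0.0191
turn 0.04 dp after turn [ 0.0121  0.0004 -0.0024] dp before turn [ 0.0121  0.0005 -0.0024]
```

View pics/w10b.png

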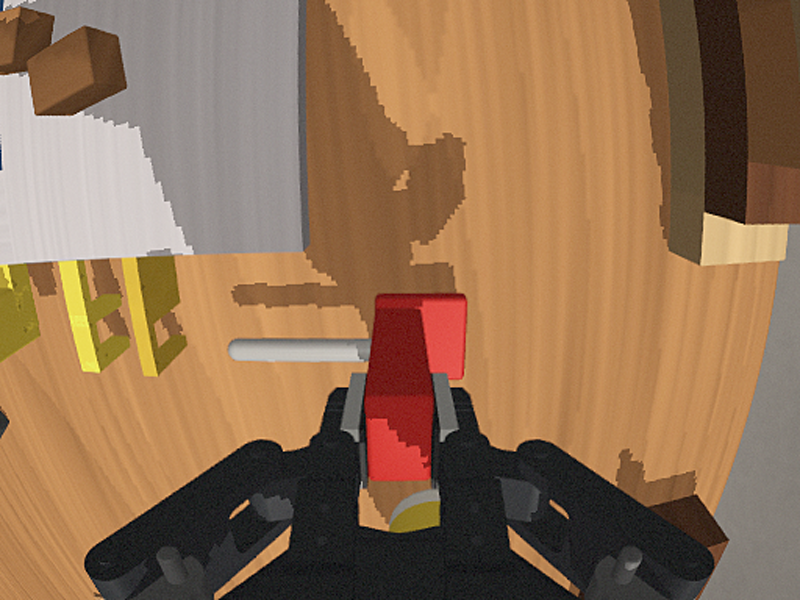

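```bash
python3 - <<'E'
from h import *
import pickle
c=pickle.load(open('w10.pkl','rb'));k=.64
R=Ro.from_euler('z',5.08,degrees=True).as_matrix()
g=lambda u,v,z:(R@(onz('wrist',k*u,k*v,z,c)-np.array([.5432,.0904,0]))).round(4)
print('tip',g(229,349,.030),'root',g(360,350,.030))
print('fixed eye far face end top',g(158,376,.036),g(143,376,.036),'bottom',g(187,348,0))
print('eye opening on +x face, bench', g(167,303,0.0),g(187,345,0))
print('corner table',g(307,248,.072))
E
```

```text
tip [ 0.1137 -0.1523  0.03  ] root [ 0.1726 -0.1517  0.03  ]
fixed eye far face end top [ 0.0771 -0.1646  0.036 ] [ 0.0684 -0.1652  0.036 ] bottom [ 0.0762 -0.1666  0.    ]
eye opening on +x face, bench [ 0.0686 -0.1413  0.    ] [ 0.0766 -0.1648  0.    ]
corner table [ 0.1612 -0.0983  0.072 ]
```

Emit:
{"api": "arm_command", "payload": {
  "targets": [
    {"dp": [0.008, 0, -0.002], "turn": [0, 0, 0], "grip": -1},
    {"dp": [0.003, 0, 0], "turn": [0, 0, 0], "grip": -1},
    {"dp": [0, -0.01, 0], "turn": [0, 0, 0], "grip": -1},
    {"dp": [0, -0.01, 0], "turn": [0, 0, 0], "grip": -1},
    {"dp": [0, 0, 0], "turn": [0, 0, 0], "grip": -1},
    {"dp": [0, 0, 0], "turn": [0, 0, 0], "grip": -1}
  ]
}}

```text
clock: 13.95
position: [0.6989, -0.0744, 0.2293]
ee_rot: [0.478, 0.522, 0.477, -0.521]
contact_force: [-0.1, -0.3, -1.8]
width: 0.0198
```

```bash
python3 go.py s .09 -.15 .0723 0;python3 - <<'E'
from h import *
im,c=grab('wrist','w11');import pickle;pickle.dump(c,open('w11.pkl','wb'))
cv2.imwrite('pics/w11b.png',cv2.resize(im,(800,600),interpolation=cv2.INTER_CUBIC))
E
```

```text
clock 13.95 grasp w [ 0.699  -0.0745  0.0743] s [ 0.1698 -0.1504  0.0743] psi -5.04 down [ 9.e-04 -1.e-04 -1.e+00] F [-0.1 -0.3 -1.8] M [-0.01  0.03 -0.02] w 0.0198
turn 0.04 dp after turn [ 0.002  -0.0798 -0.0004] dp before turn [ 0.0019 -0.0798 -0.0005]
```

View pics/w11b.png

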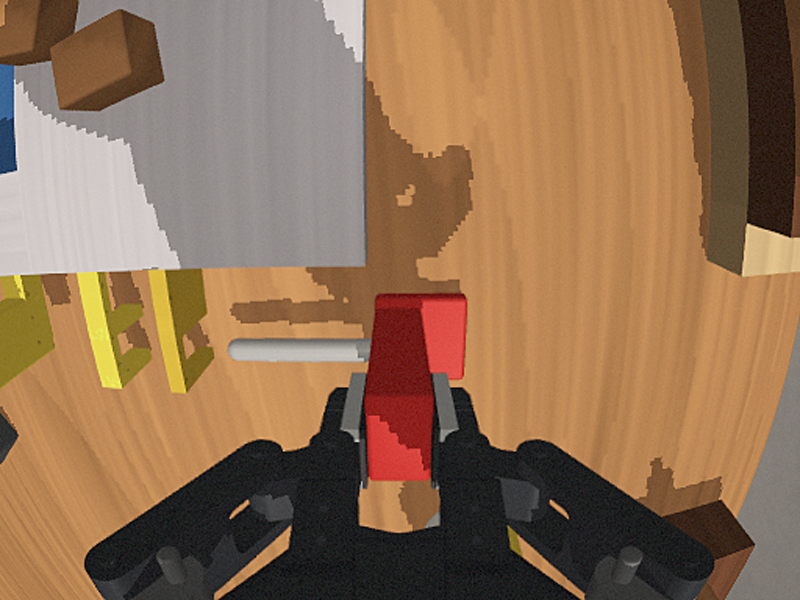

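Emit:
{"api": "arm_command", "payload": {
  "targets": [
    {"dp": [0.0012, -0.012, -0.0005], "turn": [0, 0, 0], "grip": -1},
    {"dp": [0, -0.012, 0], "turn": [0, 0, 0], "grip": -1},
    {"dp": [0, -0.01, 0], "turn": [0, 0, 0], "grip": -1},
    {"dp": [0, -0.008, 0], "turn": [0, 0, 0], "grip": -1},
    {"dp": [0, -0.008, 0], "turn": [0, 0, 0], "grip": -1},
    {"dp": [0, 0, 0], "turn": [0, 0, 0], "grip": -1}
  ]
}}

```text
clock: 14.6
position: [0.6485, -0.0694, 0.2276]
ee_rot: [-0.477, -0.521, -0.478, 0.522]
contact_force: [-0.0, -0.1, -1.2]
width: 0.0191
```

```bash
python3 go.py s .09 -.15 .0723 0;python3 - <<'E'
from h import *
im,c=grab('wrist','w12');import pickle;pickle.dump(c,open('w12.pkl','wb'))
cv2.imwrite('pics/w12b.png',cv2.resize(im,(800,600),interpolation=cv2.INTER_CUBIC))
E
```

```text
clock 14.6 grasp w [ 0.6484 -0.0694  0.0726] s [ 0.1189 -0.1499  0.0726] psi -5.04 down [-9.e-04  3.e-04 -1.e+00] F [-0.  -0.1 -1.2] M [0.03 0.02 0.03] w 0.0191
turn 0.04 dp after turn [ 0.0003 -0.0289  0.0001] dp before turn [ 0.0003 -0.0289  0.0001]
```

View pics/w12b.png

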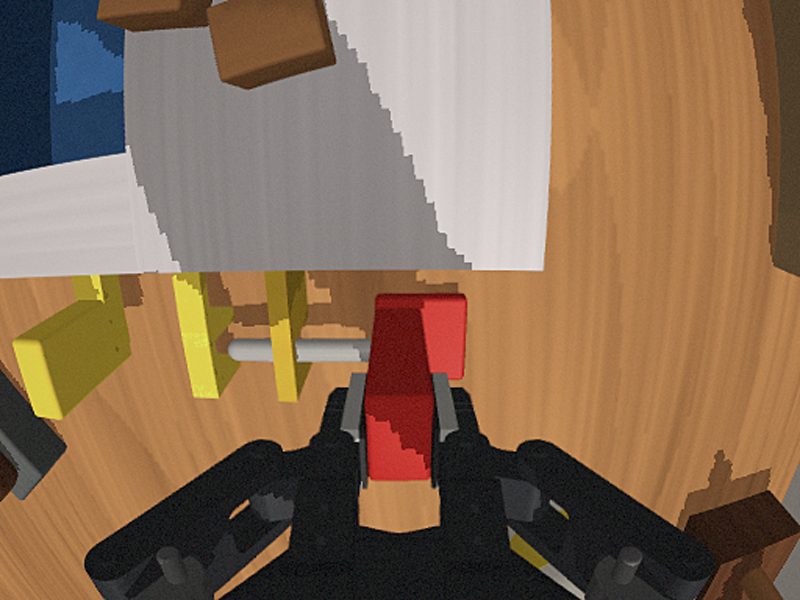

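Emit:
{"api": "arm_command", "payload": {
  "targets": [
    {"dp": [0, -0.008, 0], "turn": [0, 0, 0], "grip": -1},
    {"dp": [0, -0.008, 0], "turn": [0, 0, 0], "grip": -1},
    {"dp": [0, -0.006, 0], "turn": [0, 0, 0], "grip": -1},
    {"dp": [0, -0.004, 0], "turn": [0, 0, 0], "grip": -1},
    {"dp": [0, -0.002, 0], "turn": [0, 0, 0], "grip": -1},
    {"dp": [0, 0, 0], "turn": [0, 0, 0], "grip": -1},
    {"dp": [0, 0, 0], "turn": [0, 0, 0], "grip": -1}
  ]
}}

```text
clock: 15.35
position: [0.6218, -0.0672, 0.2276]
ee_rot: [0.478, 0.522, 0.477, -0.521]
contact_force: [0.2, 0.8, -1.0]
width: 0.0191
```

```bash
python3 go.py s .089 -.15 .0723 0;python3 - <<'E'
from h import *
im,c=grab('wrist','w13');import pickle;pickle.dump(c,open('w13.pkl','wb'))
cv2.imwrite('pics/w13b.png',cv2.resize(im,(800,600),interpolation=cv2.INTER_CUBIC))
E
```

```text
clock 15.35 grasp w [ 0.6219 -0.0672  0.0726] s [ 0.0924 -0.15    0.0726] psi -5.04 down [ 7.e-04 -1.e-04 -1.e+00] F [ 0.2  0.8 -1. ] M [ 0.02  0.04 -0.06] w 0.0191
turn 0.04 dp after turn [ 0.0003 -0.0034  0.    ] dp before turn [ 0.0003 -0.0034  0.    ]
```

View pics/w13b.png

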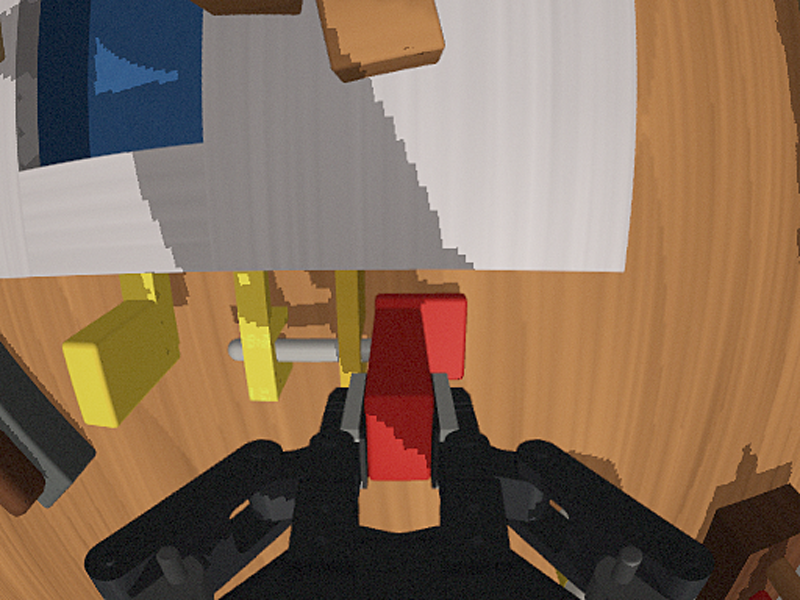

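Rod is through both eyes; a few mm remain. Finish gently, set on bench and release.

Emit:
{"api": "arm_command", "payload": {
  "targets": [
    {"dp": [0, -0.002, 0], "turn": [0, 0, 0], "grip": -1},
    {"dp": [0, -0.0015, 0], "turn": [0, 0, 0], "grip": -1},
    {"dp": [0, 0, 0], "turn": [0, 0, 0], "grip": -1},
    {"dp": [0, 0, 0], "turn": [0, 0, 0], "grip": -1}
  ]
}}

```text
clock: 15.8
position: [0.6181, -0.0668, 0.2275]
ee_rot: [0.478, 0.522, 0.478, -0.521]
contact_force: [-0.1, -0.4, -1.6]
width: 0.0193
```

```bash
python3 go.py s .089 -.15 .0723 0
```

```text
clock 15.8 grasp w [ 0.6181 -0.0668  0.0725] s [ 0.0885 -0.1499  0.0725] psi -5.04 down [ 1.e-04  1.e-04 -1.e+00] F [-0.1 -0.4 -1.6] M [-0.03 -0.03  0.01] w 0.0193
turn 0.04 dp after turn [0.0002 0.0005 0.0001] dp before turn [0.0002 0.0005 0.0001]
```

Emit:
{"api": "arm_command", "payload": {
  "targets": [
    {"dp": [0.0005, -0.0015, 0], "turn": [0, 0, 0], "grip": -1},
    {"dp": [0, 0, 0], "turn": [0, 0, 0], "grip": -1},
    {"dp": [0, 0, 0], "turn": [0, 0, 0], "grip": -1}
  ]
}}

```text
clock: 16.1
position: [0.617, -0.0667, 0.2271]
ee_rot: [0.478, 0.522, 0.477, -0.521]
contact_force: [2.0, 0.5, -1.0]
width: 0.0189
```

```bash
python3 go.py s .089 -.15 .0723 0
```

```text
clock 16.1 grasp w [ 0.6172 -0.0667  0.0721] s [ 0.0876 -0.15    0.0721] psi -5.04 down [ 1.3e-03 -1.0e-04 -1.0e+00] F [ 2.   0.5 -1. ] M [-0.08 -0.3  -0.06] w 0.0189
turn 0.04 dp after turn [-0.0002  0.0014  0.    ] dp before turn [-0.0001  0.0014  0.    ]
```

Emit:
{"api": "arm_command", "payload": {
  "targets": [
    {"dp": [0, 0.0005, 0], "turn": [0, 0, 0], "grip": 0},
    {"dp": [0, 0, 0], "turn": [0, 0, 0], "grip": 0},
    {"dp": [0, 0, 0], "turn": [0, 0, 0], "grip": 0},
    {"dp": [0, 0, 0], "turn": [0, 0, 0], "grip": 0},
    {"dp": [-0.03, 0, 0], "turn": [0, 0, 0], "grip": 0},
    {"dp": [-0.05, 0, 0], "turn": [0, 0, 0], "grip": 0},
    {"dp": [-0.05, 0, 0], "turn": [0, 0, 0], "grip": 0.5},
    {"dp": [0, 0, 0], "turn": [0, 0, 0], "grip": 1}
  ]
}}

```text
clock: 16.9
position: [0.6191, -0.0671, 0.3651]
ee_rot: [0.482, 0.525, 0.473, -0.518]
contact_force: [1.6, -0.1, 0.1]
width: 0.0698
```

```bash
python3 go.py w .46 -.29 .22 -5.08;python3 - <<'E'
from h import *
im,c=grab('wrist','w14');import pickle;pickle.dump(c,open('w14.pkl','wb'))
cv2.imwrite('pics/w14b.png',cv2.resize(im,(800,600),interpolation=cv2.INTER_CUBIC))
im,c=grab('scene','s14')
crop(im,100,90,360,280,3,'s14b')
E
```

```text
clock 16.9 grasp w [ 0.6214 -0.0676  0.2102] s [ 0.0919 -0.1505  0.2102] psi -5.03 down [ 0.0152 -0.0033 -0.9999] F [ 1.6 -0.1  0.1] M [ 0.03 -0.08  0.  ] w 0.0698
turn 0.05 dp after turn [-0.0098 -0.1411  0.2358] dp before turn [-0.0116 -0.1411  0.2357]
```

View pics/w14b.png

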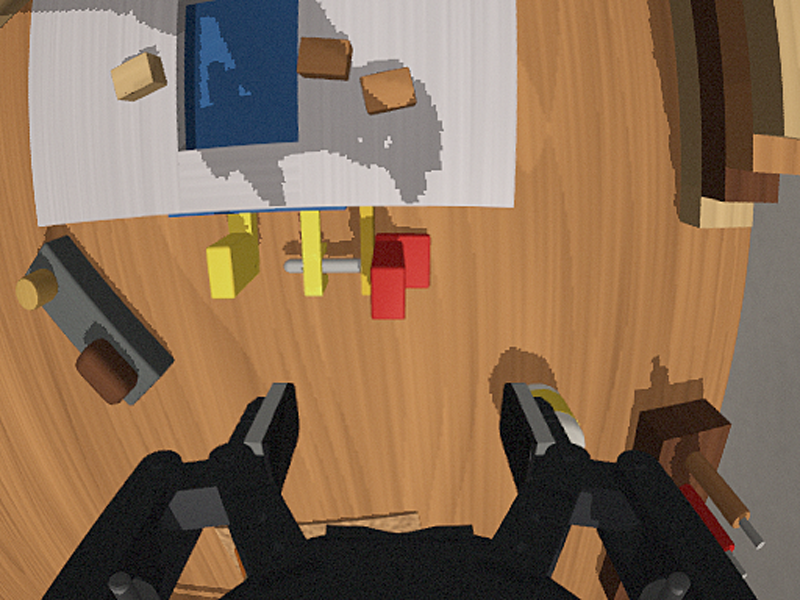

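View pics/s14b.png

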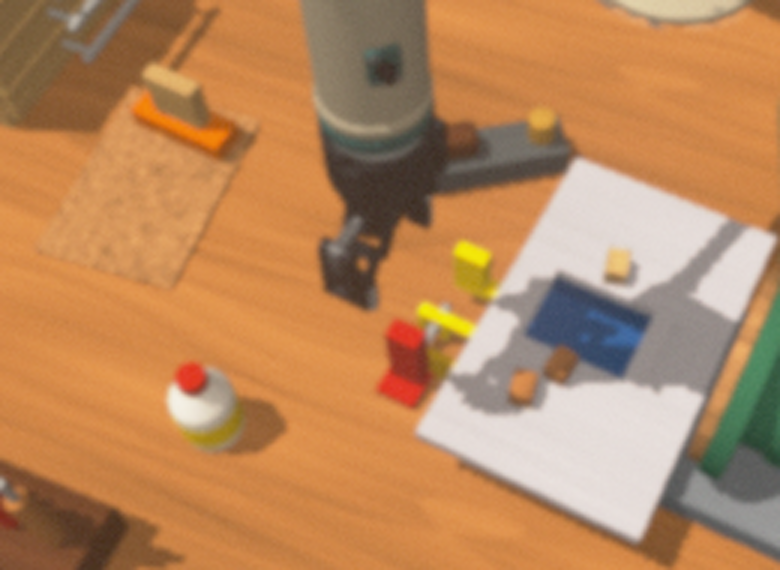

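Emit:
{"api": "arm_command", "payload": {
  "targets": [
    {"dp": [-0.002, -0.028, 0.047], "turn": [0, 0, 0], "grip": 1},
    {"dp": [-0.002, -0.028, 0.047], "turn": [0, 0, 0], "grip": 1},
    {"dp": [-0.002, -0.028, 0.047], "turn": [0, 0, 0], "grip": 1},
    {"dp": [-0.002, -0.028, 0.047], "turn": [0, 0, 0], "grip": 1},
    {"dp": [-0.002, -0.028, 0.047], "turn": [0, 0, 0], "grip": 1},
    {"dp": [0, 0, 0], "turn": [0, 0, 0], "grip": 1},
    {"dp": [0, 0, 0], "turn": [0, 0, 0], "grip": 1}
  ]
}}

```text
clock: 17.7
position: [0.4699, -0.2699, 0.3645]
ee_rot: [0.475, 0.522, 0.478, -0.522]
contact_force: [-0.9, 0.2, 0.6]
width: 0.0856
```

```bash
python3 go.py w .45 -.39 .22 -5.08;python3 - <<'E'
from h import *
im,c=grab('wrist','w15');import pickle;pickle.dump(c,open('w15.pkl','wb'))
cv2.imwrite('pics/w15b.png',cv2.resize(im,(800,600),interpolation=cv2.INTER_CUBIC))
crop(im,190,230,320,340,6,'c5')
E
```

```text
clock 17.7 grasp w [ 0.4695 -0.2695  0.2095] s [-0.0415 -0.365   0.2095] psi -5.22 down [-0.0022  0.0027 -1.    ] F [-0.9  0.2  0.6] M [ 0.04  0.04 -0.07] w 0.0856
turn -0.14 dp after turn [-0.0105 -0.0088  0.1218] dp before turn [-0.0108 -0.0085  0.1218]
```

View pics/w15b.png

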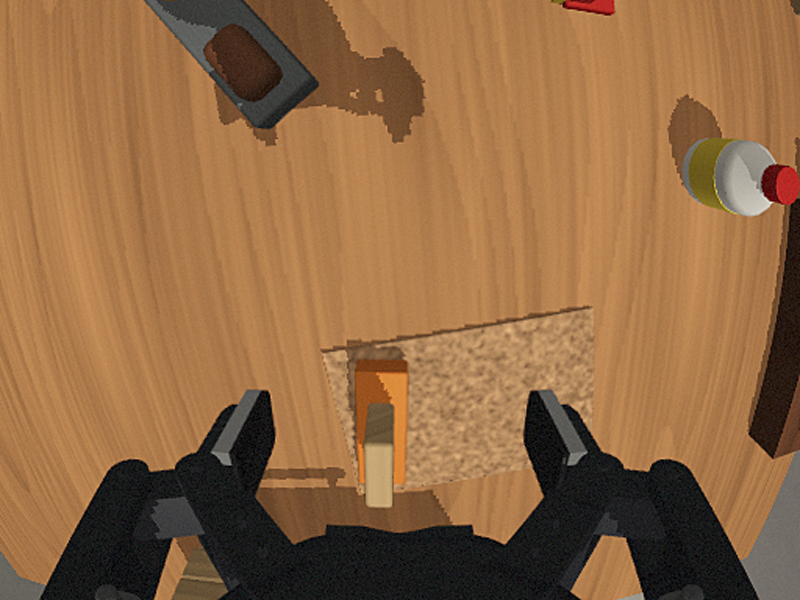

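View pics/c5.png

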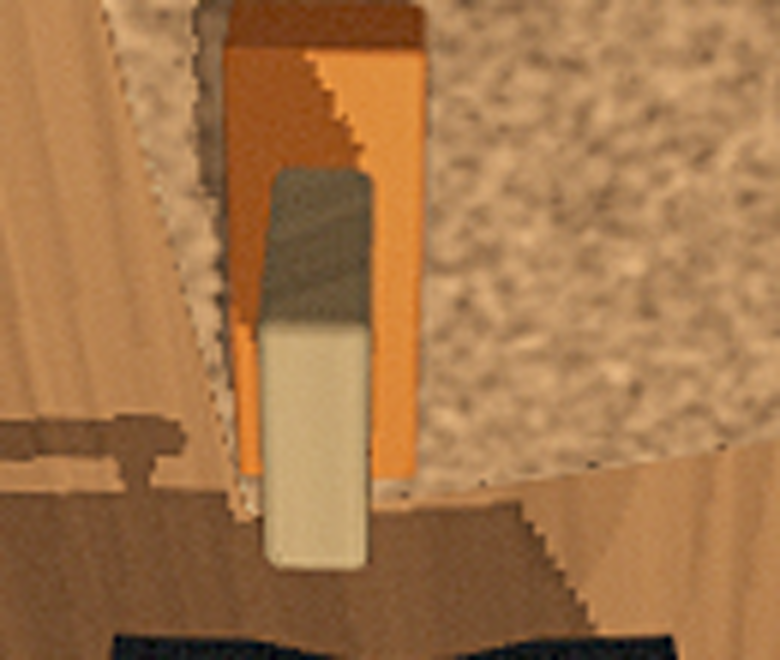

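```bash
python3 - <<'E'
from h import *
import pickle
c=pickle.load(open('w15.pkl','rb'))
f=lambda u,v,z:onz('wrist',190+u/6,230+v/6,z,c)
A=lambda e:np.degrees(np.arctan2(e[1],e[0])).round(2)
for z,q in [(.084,[(262,324),(369,324),(366,569),(267,569)]),(.028,[(225,46),(425,51),(416,476),(240,475)])]:
    P=np.array([f(*a,z) for a in q]);print(P.round(4),P.mean(0).round(4))
    print(A(P[1]-P[0]),A(P[2]-P[3]),A(P[0]-P[3])-90,A(P[1]-P[2])-90,[np.linalg.norm(P[i]-P[i-1]).round(4) for i in range(4)])
k=.64
g=lambda u,v,z:onz('wrist',k*u,k*v,z,c).round(4)
print('mat',g(322,352,.004),g(590,308,.004),g(592,455,.004),g(360,492,.004))
E
```

```text
[[ 0.4374 -0.368   0.084 ]
 [ 0.4558 -0.3694  0.084 ]
 [ 0.4494 -0.4285  0.084 ]
 [ 0.4307 -0.4271  0.084 ]] [ 0.4433 -0.3982  0.084 ]
-4.46 -4.05 -6.519999999999996 -6.1299999999999955 [np.float64(0.0595), np.float64(0.0184), np.float64(0.0594), np.float64(0.0188)]
[[ 0.4297 -0.3419  0.028 ]
 [ 0.4681 -0.3463  0.028 ]
 [ 0.4573 -0.4542  0.028 ]
 [ 0.4181 -0.451   0.028 ]] [ 0.4433 -0.3984  0.028 ]
-6.49 -4.79 -6.040000000000006 -5.730000000000004 [np.float64(0.1096), np.float64(0.0386), np.float64(0.1085), np.float64(0.0392)]
mat [ 0.4016 -0.335   0.004 ] [ 0.6175 -0.3176  0.004 ] [ 0.6342 -0.4678  0.004 ] [ 0.4125 -0.4831  0.004 ]
```

```bash
python3 go.py w .4433 -.3983 .066 -6
```

```text
clock 17.75 grasp w [ 0.4703 -0.2686  0.2097] s [-0.0408 -0.3641  0.2097] psi -5.1 down [-0.0018  0.0027 -1.    ] F [ 0.5  0.9 -0.8] M [-0.01  0.02 -0.04] w 0.0857
turn 0.9 dp after turn [ 0.1437 -0.0133  0.1318] dp before turn [ 0.1434 -0.0151  0.1319]
```

Emit:
{"api": "arm_command", "payload": {
  "targets": [
    {"dp": [0, -0.004, 0.044], "turn": [0.9, 0, 0], "grip": 1},
    {"dp": [0, -0.004, 0.044], "turn": [0, 0, 0], "grip": 1},
    {"dp": [0.03, -0.005, 0.044], "turn": [0, 0, 0], "grip": 1},
    {"dp": [0.04, 0, 0], "turn": [0, 0, 0], "grip": 1},
    {"dp": [0.01, 0, 0], "turn": [0, 0, 0], "grip": 1},
    {"dp": [0, 0, 0], "turn": [0, 0, 0], "grip": 1},
    {"dp": [0, 0, 0], "turn": [0, 0, 0], "grip": 1}
  ]
}}

```text
clock: 18.45
position: [0.4469, -0.3955, 0.2889]
ee_rot: [0.474, 0.525, 0.474, -0.525]
contact_force: [-0.6, -0.3, -0.2]
width: 0.0858
```

```bash
python3 go.py w .4433 -.3983 .066 -6
```

```text
clock 18.45 grasp w [ 0.447  -0.3955  0.1339] s [-0.0528 -0.4925  0.1339] psi -5.81 down [ 9.e-04 -3.e-04 -1.e+00] F [-0.6 -0.3 -0.2] M [-0.04 -0.02 -0.05] w 0.0858
turn 0.19 dp after turn [ 0.0679 -0.0034  0.0031] dp before turn [ 0.0679 -0.0035  0.0031]
```

Emit:
{"api": "arm_command", "payload": {
  "targets": [
    {"dp": [0.035, -0.003, 0.0025], "turn": [0, 0, 0], "grip": 1},
    {"dp": [0.033, 0, 0], "turn": [0, 0, 0], "grip": 1},
    {"dp": [0, 0, 0], "turn": [0, 0, 0], "grip": 1},
    {"dp": [0, 0, 0], "turn": [0, 0, 0], "grip": -1},
    {"dp": [0, 0, 0], "turn": [0, 0, 0], "grip": -1},
    {"dp": [0, 0, 0], "turn": [0, 0, 0], "grip": -1},
    {"dp": [0, 0, 0], "turn": [0, 0, 0], "grip": -1},
    {"dp": [0, 0, 0], "turn": [0, 0, 0], "grip": -1}
  ],
  "grip_force": 70
}}

```text
clock: 19.25
position: [0.4428, -0.3991, 0.2214]
ee_rot: [0.474, 0.525, 0.472, -0.525]
contact_force: [0.4, 0.2, 2.8]
width: 0.0191
```

```bash
python3 go.py s -.12 -.2 .16 0;python3 - <<'E'
from h import *
im,c=grab('wrist','w16');import pickle;pickle.dump(c,open('w16.pkl','wb'))
cv2.imwrite('pics/w16b.png',cv2.resize(im,(800,600),interpolation=cv2.INTER_CUBIC))
E
```

```text
clock 19.25 grasp w [ 0.4431 -0.3994  0.0664] s [-0.0563 -0.4967  0.0664] psi -5.94 down [ 0.002  -0.0018 -1.    ] F [0.4 0.2 2.8] M [ 0.2   0.1  -0.01] w 0.0191
turn -0.86 dp after turn [-0.0936 -0.0637 -0.2967] dp before turn [-0.0942 -0.0679 -0.2956]
```

View pics/w16b.png

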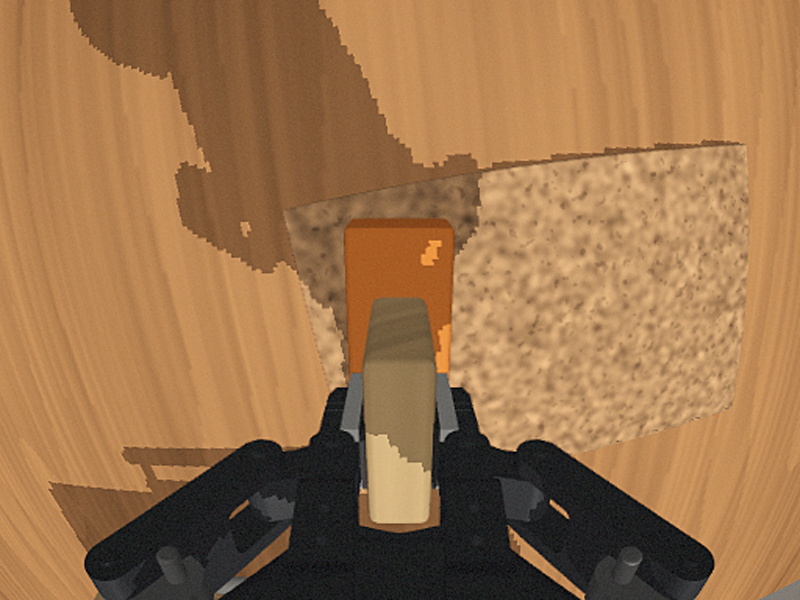

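Emit:
{"api": "arm_command", "payload": {
  "targets": [
    {"dp": [-0.03, 0, 0], "turn": [0, 0, 0], "grip": -1},
    {"dp": [-0.04, 0, 0], "turn": [-0.9, 0, 0], "grip": -1},
    {"dp": [-0.03, 0.001, -0.03], "turn": [0, 0, 0], "grip": -1},
    {"dp": [0, 0.001, -0.04], "turn": [0, 0, 0], "grip": -1},
    {"dp": [0, 0.001, -0.04], "turn": [0, 0, 0], "grip": -1},
    {"dp": [0, 0.001, -0.04], "turn": [0, 0, 0], "grip": -1},
    {"dp": [0, 0, -0.04], "turn": [0, 0, 0], "grip": -1},
    {"dp": [0, 0, -0.04], "turn": [0, 0, 0], "grip": -1}
  ]
}}

```text
clock: 20.1
position: [0.466, -0.1683, 0.3196]
ee_rot: [-0.477, -0.522, -0.478, 0.522]
contact_force: [0.1, 0.2, -2.7]
width: 0.019
```

```bash
python3 go.py s -.125 -.015 .165 0
```

```text
clock 20.1 grasp w [ 0.4658 -0.1682  0.1646] s [-0.0542 -0.2644  0.1646] psi -5.07 down [-1.1e-03  8.0e-04 -1.0e+00] F [ 0.1  0.2 -2.7] M [ 0.03 -0.06 -0.05] w 0.019
turn 0.01 dp after turn [-0.0004 -0.0708 -0.2494] dp before turn [-1.000e-04 -7.080e-02 -2.494e-01]
```

Emit:
{"api": "arm_command", "payload": {
  "targets": [
    {"dp": [-0.005, 0, -0.045], "turn": [0, 0, 0], "grip": -1},
    {"dp": [0, -0.007, -0.045], "turn": [0, 0, 0], "grip": -1},
    {"dp": [0, -0.02, -0.04], "turn": [0, 0, 0], "grip": -1},
    {"dp": [0, -0.02, -0.04], "turn": [0, 0, 0], "grip": -1},
    {"dp": [0, -0.024, -0.04], "turn": [0, 0, 0], "grip": -1},
    {"dp": [0, 0, -0.039], "turn": [0, 0, 0], "grip": -1},
    {"dp": [0, 0, 0], "turn": [0, 0, 0], "grip": -1},
    {"dp": [0, 0, 0], "turn": [0, 0, 0], "grip": -1}
  ]
}}

```text
clock: 20.9
position: [0.4173, 0.0849, 0.3249]
ee_rot: [-0.478, -0.521, -0.478, 0.521]
contact_force: [0.5, 0.0, -1.9]
width: 0.0191
```

```bash
python3 go.py s -.125 -.015 .136 0;python3 - <<'E'
from h import *
im,c=grab('wrist','w17');import pickle;pickle.dump(c,open('w17.pkl','wb'))
cv2.imwrite('pics/w17b.png',cv2.resize(im,(800,600),interpolation=cv2.INTER_CUBIC))
im,c=grab('side','d17');crop(im,170,110,370,290,3,'d17b')
E
```

```text
clock 20.9 grasp w [0.4172 0.0848 0.1699] s [-0.125  -0.0167  0.1699] psi -4.88 down [-6.e-04 -6.e-04 -1.e+00] F [ 0.5  0.  -1.9] M [-0.05 -0.01 -0.02] w 0.0191
turn 0.2 dp after turn [ 0.0339  0.     -0.0017] dp before turn [ 0.0339  0.     -0.0017]
```

View pics/w17b.png

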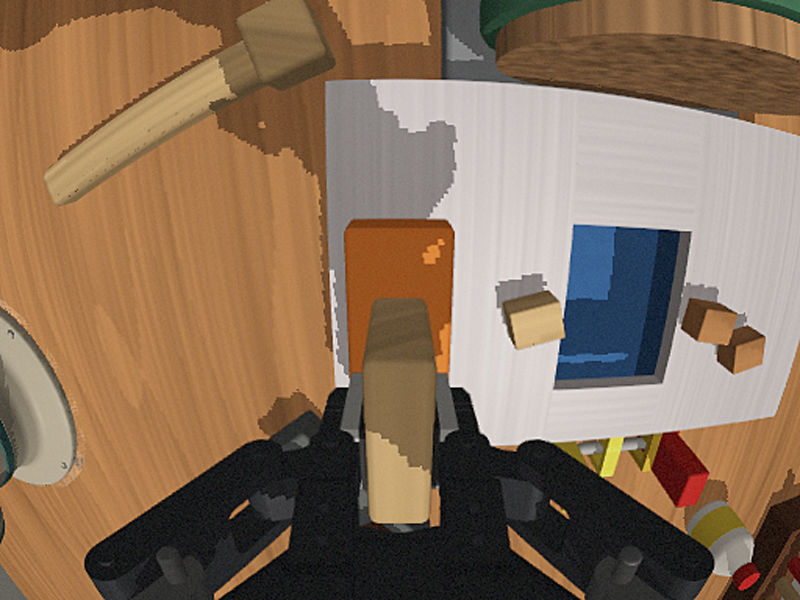

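View pics/d17b.png

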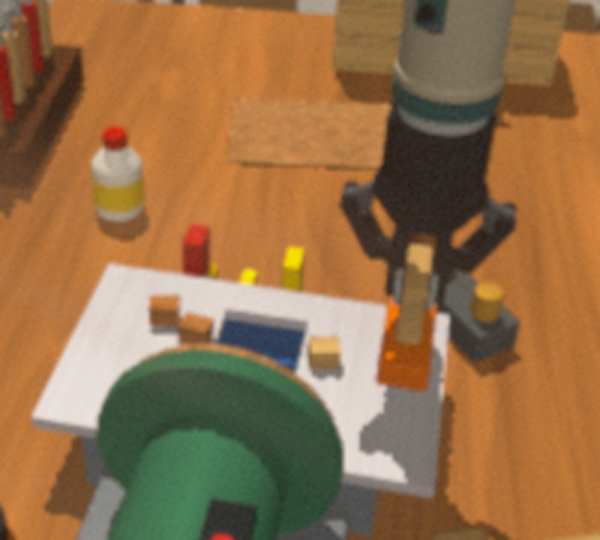

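Emit:
{"api": "arm_command", "payload": {
  "targets": [
    {"dp": [0.017, 0, 0], "turn": [0.2, 0, 0], "grip": -1},
    {"dp": [0.015, 0, 0], "turn": [0, 0, 0], "grip": -1},
    {"dp": [0, 0, 0], "turn": [0, 0, 0], "grip": -1},
    {"dp": [0, 0, 0], "turn": [0, 0, 0], "grip": -1}
  ]
}}

```text
clock: 21.4
position: [0.4179, 0.0833, 0.293]
ee_rot: [-0.476, -0.523, -0.476, 0.523]
contact_force: [1.0, -1.0, -2.5]
width: 0.0193
```

```bash
python3 go.py s -.035 -.016 .136 0
```

```text
clock 21.4 grasp w [0.4178 0.0833 0.138 ] s [-0.1243 -0.0182  0.138 ] psi -5.35 down [-8.e-04 -1.e-04 -1.e+00] F [ 1.  -1.  -2.5] M [0.01 0.01 0.07] w 0.0193
turn -0.27 dp after turn [ 0.002   0.0893 -0.0022] dp before turn [ 0.002   0.0893 -0.0026]
```

Emit:
{"api": "arm_command", "payload": {
  "targets": [
    {"dp": [0.002, 0.01, -0.002], "turn": [-0.2, 0, 0], "grip": -1},
    {"dp": [0, 0.012, 0], "turn": [0, 0, 0], "grip": -1},
    {"dp": [0, 0.012, 0], "turn": [0, 0, 0], "grip": -1},
    {"dp": [0, 0.012, 0], "turn": [0, 0, 0], "grip": -1},
    {"dp": [0, 0.012, 0], "turn": [0, 0, 0], "grip": -1},
    {"dp": [0, 0.012, 0], "turn": [0, 0, 0], "grip": -1},
    {"dp": [0, 0.01, 0], "turn": [0, 0, 0], "grip": -1},
    {"dp": [0, 0.009, 0], "turn": [0, 0, 0], "grip": -1}
  ]
}}

```text
clock: 22.2
position: [0.5075, 0.0784, 0.291]
ee_rot: [-0.478, -0.521, -0.478, 0.521]
contact_force: [1.0, -0.6, -2.0]
width: 0.0194
```

```bash
python3 go.py s -.035 -.016 .136 0;python3 - <<'E'
from h import *
im,c=grab('wrist','w18');import pickle;pickle.dump(c,open('w18.pkl','wb'))
cv2.imwrite('pics/w18b.png',cv2.resize(im,(800,600),interpolation=cv2.INTER_CUBIC))
E
```

```text
clock 22.2 grasp w [0.5075 0.0784 0.136 ] s [-0.0345 -0.0151  0.136 ] psi -5.04 down [-1.e-04  0.e+00 -1.e+00] F [ 1.  -0.6 -2. ] M [-0.06 -0.   -0.03] w 0.0194
turn 0.04 dp after turn [-0.     -0.0005  0.0009] dp before turn [-0.     -0.0005  0.0009]
```

View pics/w18b.png

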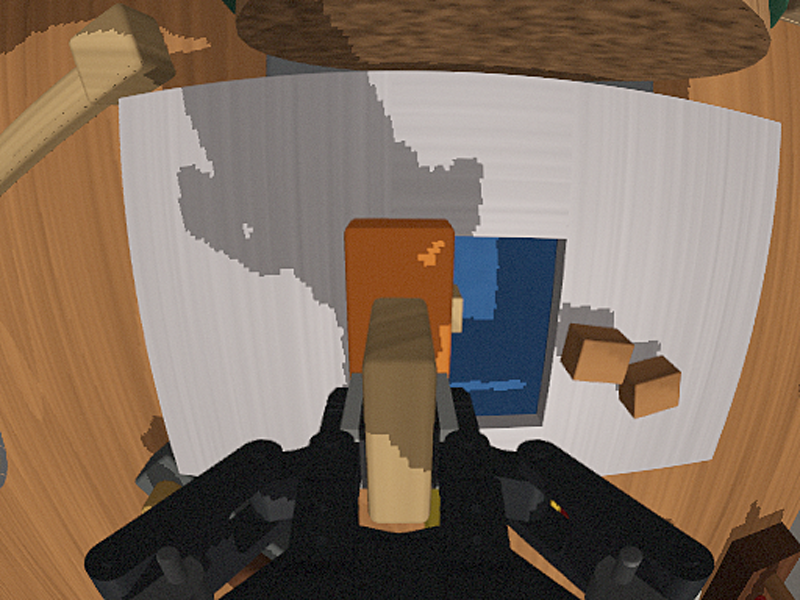

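Emit:
{"api": "arm_command", "payload": {
  "targets": [
    {"dp": [-0.037, 0, 0], "turn": [0, 0, 0], "grip": -1},
    {"dp": [0, 0.03, 0], "turn": [0, 0, 0], "grip": -1},
    {"dp": [0, 0.04, 0.001], "turn": [0, 0, 0], "grip": -1},
    {"dp": [0, 0.04, 0], "turn": [0, 0, 0], "grip": -1},
    {"dp": [0, 0.04, 0], "turn": [0, 0, 0], "grip": -1},
    {"dp": [0, 0.028, 0], "turn": [0, 0, 0], "grip": -1},
    {"dp": [0, 0, 0], "turn": [0, 0, 0], "grip": -1},
    {"dp": [0, 0, 0], "turn": [0, 0, 0], "grip": -1}
  ]
}}

```text
clock: 23.05
position: [0.6837, 0.0618, 0.327]
ee_rot: [-0.477, -0.521, -0.478, 0.522]
contact_force: [-1.1, 0.2, -2.5]
width: 0.0193
```

```bash
python3 go.py s .143 -.016 .136 0;python3 - <<'E'
from h import *
im,c=grab('wrist','w19');import pickle;pickle.dump(c,open('w19.pkl','wb'))
cv2.imwrite('pics/w19b.png',cv2.resize(im,(800,600),interpolation=cv2.INTER_CUBIC))
E
```

```text
clock 23.05 grasp w [0.6832 0.0618 0.172 ] s [ 0.142  -0.0161  0.172 ] psi -5.04 down [-2.8e-03  3.0e-04 -1.0e+00] F [-1.1  0.2 -2.5] M [-0.01  0.04  0.02] w 0.0193
turn 0.04 dp after turn [ 0.036   0.001  -0.0001] dp before turn [ 0.036   0.0011 -0.0001]
```

View pics/w19b.png

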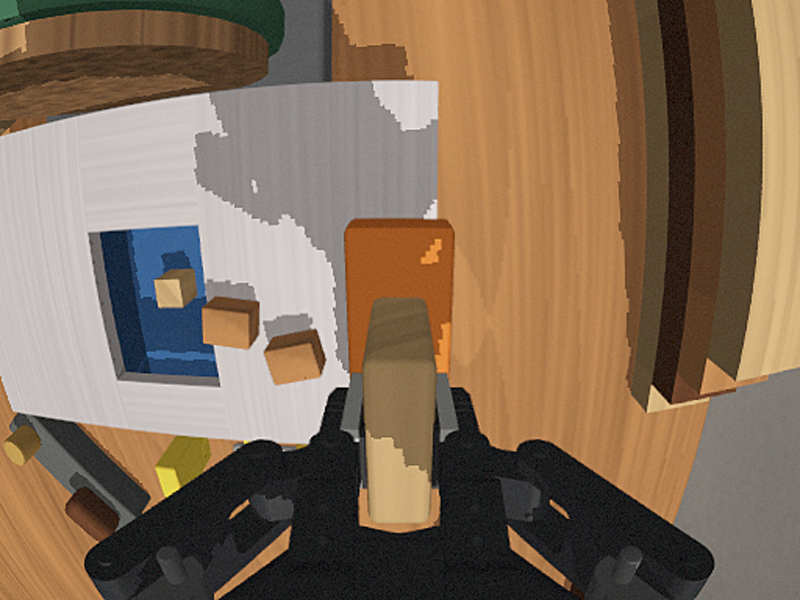

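Emit:
{"api": "arm_command", "payload": {
  "targets": [
    {"dp": [0.018, 0.001, 0], "turn": [0, 0, 0], "grip": -1},
    {"dp": [0.017, 0, 0], "turn": [0, 0, 0], "grip": -1},
    {"dp": [0, 0, 0], "turn": [0, 0, 0], "grip": -1},
    {"dp": [0, -0.01, 0], "turn": [0, 0, 0], "grip": -1},
    {"dp": [0, -0.012, 0], "turn": [0, 0, 0], "grip": -1},
    {"dp": [0, -0.012, 0], "turn": [0, 0, 0], "grip": -1},
    {"dp": [0, -0.012, 0], "turn": [0, 0, 0], "grip": -1},
    {"dp": [0, 0, 0], "turn": [0, 0, 0], "grip": -1}
  ]
}}

```text
clock: 23.9
position: [0.6366, 0.0661, 0.2938]
ee_rot: [-0.477, -0.521, -0.478, 0.522]
contact_force: [-0.2, 0.0, -2.3]
width: 0.0193
```

```bash
python3 go.py s .035 -.016 .136 0;python3 - <<'E'
from h import *
im,c=grab('wrist','w20');import pickle;pickle.dump(c,open('w20.pkl','wb'))
cv2.imwrite('pics/w20b.png',cv2.resize(im,(800,600),interpolation=cv2.INTER_CUBIC))
E
```

```text
clock 23.9 grasp w [0.6364 0.0662 0.1388] s [ 0.0949 -0.0159  0.1388] psi -5.02 down [-1.5e-03  2.0e-04 -1.0e+00] F [-0.2  0.  -2.3] M [ 0.   -0.04  0.02] w 0.0193
turn 0.06 dp after turn [ 0.0028 -0.0599  0.0001] dp before turn [ 0.0029 -0.0599  0.    ]
```

View pics/w20b.png

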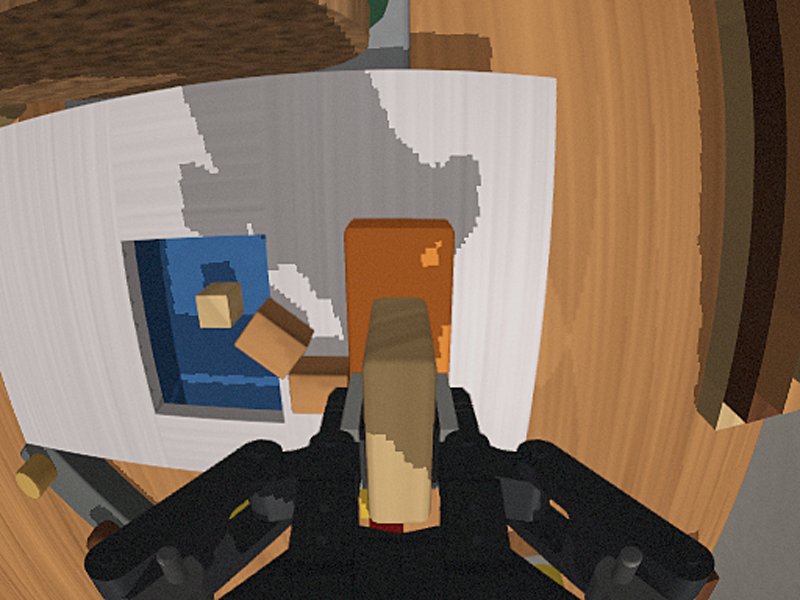

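```bash
python3 - <<'E'
from h import *
import pickle
c=pickle.load(open('w20.pkl','rb'));k=.64
R=Ro.from_euler('z',5.08,degrees=True).as_matrix()
g=lambda u,v,z:(R@(onz('wrist',k*u,k*v,z,c)-np.array([.5432,.0904,0]))).round(4)
print(g(292,413,.092),g(291,374,.092),g(283,410,.072),g(235,343,.092),g(279,378,.092))
E
```

```text
[ 0.0472 -0.0432  0.092 ] [ 0.0488 -0.0235  0.092 ] [ 0.0372 -0.0546  0.072 ] [ 0.0254 -0.0095  0.092 ] [ 0.0432 -0.0256  0.092 ]
```

Emit:
{"api": "arm_command", "payload": {
  "targets": [
    {"dp": [0.002, -0.008, 0], "turn": [0, 0, 0], "grip": -1},
    {"dp": [0, -0.012, 0], "turn": [0, 0, 0], "grip": -1},
    {"dp": [0, -0.012, 0], "turn": [0, 0, 0], "grip": -1},
    {"dp": [0, -0.012, 0], "turn": [0, 0, 0], "grip": -1},
    {"dp": [0, -0.01, 0], "turn": [0, 0, 0], "grip": -1},
    {"dp": [0, -0.008, 0], "turn": [0, 0, 0], "grip": -1},
    {"dp": [0, 0, 0], "turn": [0, 0, 0], "grip": -1},
    {"dp": [0, 0, 0], "turn": [0, 0, 0], "grip": -1}
  ]
}}

```text
clock: 24.75
position: [0.5773, 0.0712, 0.2914]
ee_rot: [0.478, 0.522, 0.477, -0.521]
contact_force: [0.1, 0.0, -2.5]
width: 0.0191
```

```bash
python3 go.py s .035 -.016 .136 0;python3 - <<'E'
from h import *
im,c=grab('wrist','w21');import pickle;pickle.dump(c,open('w21.pkl','wb'))
cv2.imwrite('pics/w21b.png',cv2.resize(im,(800,600),interpolation=cv2.INTER_CUBIC))
E
```

```text
clock 24.75 grasp w [0.5775 0.0712 0.1364] s [ 0.0359 -0.016   0.1364] psi -5.03 down [ 0.0014  0.     -1.    ] F [ 0.1  0.  -2.5] M [-0.03 -0.07  0.06] w 0.0191
turn 0.05 dp after turn [ 0.0004 -0.0009 -0.    ] dp before turn [ 0.0004 -0.0009 -0.    ]
```

View pics/w21b.png

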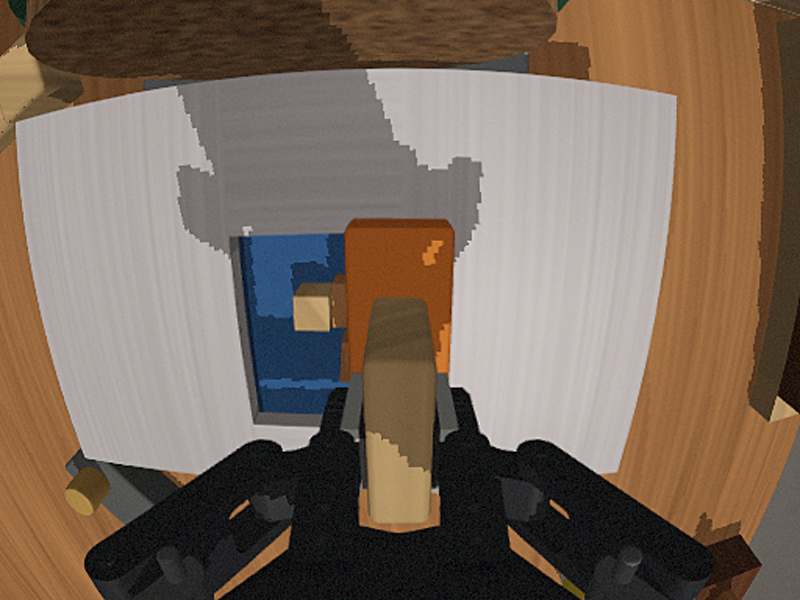

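Emit:
{"api": "arm_command", "payload": {
  "targets": [
    {"dp": [-0.03, 0, 0], "turn": [0, 0, 0], "grip": -1},
    {"dp": [-0.045, 0, 0], "turn": [0, 0, 0], "grip": -1},
    {"dp": [0, -0.04, 0.03], "turn": [0, 0, 0], "grip": -1},
    {"dp": [0, -0.04, 0.04], "turn": [0, 0, 0], "grip": -1},
    {"dp": [0, 0, 0.045], "turn": [0, 0, 0], "grip": -1},
    {"dp": [0, 0, 0.045], "turn": [0, 0, 0], "grip": -1},
    {"dp": [0, 0, 0], "turn": [0, 0, 0], "grip": -1}
  ]
}}

```text
clock: 25.5
position: [0.4886, -0.0817, 0.3667]
ee_rot: [-0.478, -0.522, -0.474, 0.523]
contact_force: [0.3, 1.3, -2.7]
width: 0.0191
```

```bash
python3 go.py w .455 -.4 .2 -5.08;python3 - <<'E'
from h import *
im,c=grab('wrist','w22');import pickle;pickle.dump(c,open('w22.pkl','wb'))
cv2.imwrite('pics/w22b.png',cv2.resize(im,(800,600),interpolation=cv2.INTER_CUBIC))
im,c=grab('scene','s22')
crop(im,100,90,360,280,3,'s22b')
E
```

```text
clock 25.5 grasp w [ 0.489  -0.0824  0.2117] s [-0.0387 -0.177   0.2117] psi -5.34 down [ 0.0021 -0.0045 -1.    ] F [ 0.3  1.3 -2.7] M [ 0.02 -0.11  0.04] w 0.0191
turn -0.26 dp after turn [ 0.0117 -0.0057  0.3193] dp before turn [ 0.013  -0.0043  0.3193]
```

View pics/w22b.png

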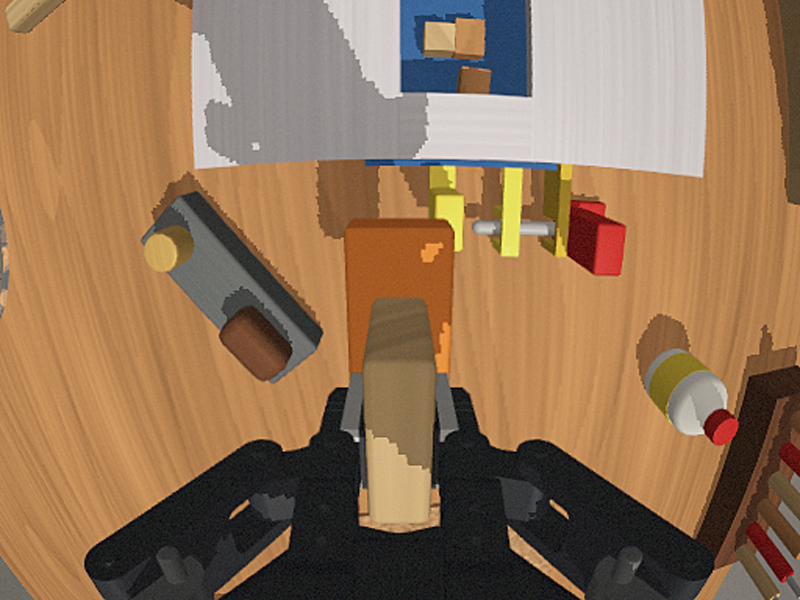

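View pics/s22b.png

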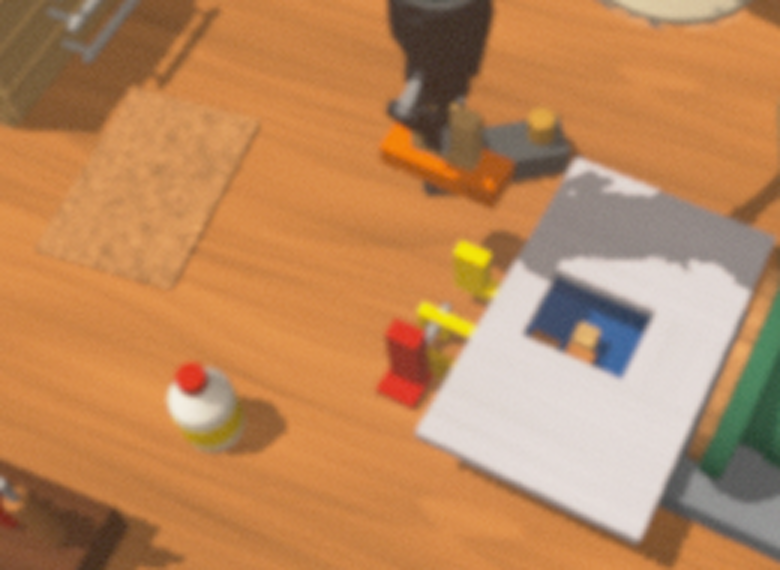

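Emit:
{"api": "arm_command", "payload": {
  "targets": [
    {"dp": [0, 0, 0.045], "turn": [0, 0, 0], "grip": -1},
    {"dp": [0.01, -0.001, 0.045], "turn": [0, 0, 0], "grip": -1},
    {"dp": [0.01, -0.001, 0.045], "turn": [0, 0, 0], "grip": -1},
    {"dp": [0.01, -0.001, 0.045], "turn": [0, 0, 0], "grip": -1},
    {"dp": [0.02, -0.001, 0.045], "turn": [0, 0, 0], "grip": -1},
    {"dp": [0.02, -0.001, 0.045], "turn": [0, 0, 0], "grip": -1},
    {"dp": [0, 0, 0.045], "turn": [0, 0, 0], "grip": -1},
    {"dp": [0, 0, 0], "turn": [0, 0, 0], "grip": -1}
  ]
}}

```text
clock: 26.4
position: [0.4567, -0.3952, 0.295]
ee_rot: [-0.478, -0.521, -0.476, 0.523]
contact_force: [1.1, 0.4, -2.4]
width: 0.0191
```

```bash
python3 go.py w .455 -.4 .068 -5.08;python3 - <<'E'
from h import *
im,c=grab('wrist','w23');import pickle;pickle.dump(c,open('w23.pkl','wb'))
cv2.imwrite('pics/w23b.png',cv2.resize(im,(800,600),interpolation=cv2.INTER_CUBIC))
E
```

```text
clock 26.4 grasp w [ 0.4569 -0.3958  0.14  ] s [-0.0429 -0.492   0.14  ] psi -5.18 down [ 0.001  -0.0042 -1.    ] F [ 1.1  0.4 -2.4] M [ 0. -0.  0.] w 0.0191
turn -0.1 dp after turn [ 0.072  -0.0015  0.0043] dp before turn [ 0.072  -0.0016  0.004 ]
```

View pics/w23b.png

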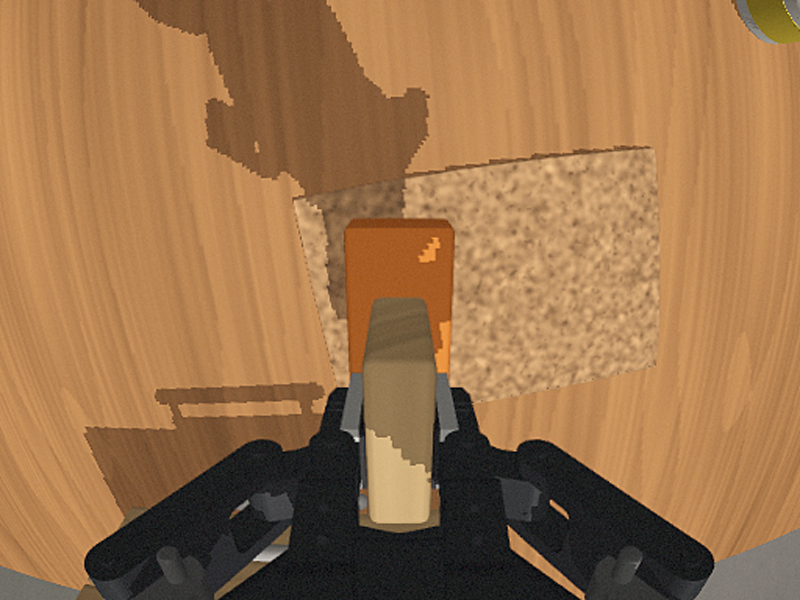

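Emit:
{"api": "arm_command", "payload": {
  "targets": [
    {"dp": [0.03, -0.001, 0.003], "turn": [0, 0, 0], "grip": -1},
    {"dp": [0.025, 0, 0], "turn": [0, 0, 0], "grip": -1},
    {"dp": [0.01, 0, 0], "turn": [0, 0, 0], "grip": -1},
    {"dp": [0.004, 0, 0], "turn": [0, 0, 0], "grip": -1},
    {"dp": [0, 0, 0], "turn": [0, 0, 0], "grip": -1},
    {"dp": [0.002, 0, 0], "turn": [0, 0, 0], "grip": -1},
    {"dp": [0, 0, 0], "turn": [0, 0, 0], "grip": -1}
  ]
}}

```text
clock: 27.15
position: [0.455, -0.3932, 0.2261]
ee_rot: [0.478, 0.521, 0.477, -0.521]
contact_force: [0.6, 0.1, -3.7]
width: 0.0189
```

```bash
python3 go.py w .455 -.4 .066 -5.08
```

```text
clock 27.15 grasp w [ 0.4552 -0.3934  0.0711] s [-0.0448 -0.4897  0.0711] psi -5.02 down [ 0.0014 -0.0013 -1.    ] F [ 0.6  0.1 -3.7] M [-0.05  0.09 -0.02] w 0.0189
turn 0.06 dp after turn [0.0051 0.0004 0.0066] dp before turn [0.0051 0.0004 0.0065]
```

Emit:
{"api": "arm_command", "payload": {
  "targets": [
    {"dp": [0.002, 0, 0.005], "turn": [0, 0, 0], "grip": -1},
    {"dp": [0.002, 0, 0.001], "turn": [0, 0, 0], "grip": -1},
    {"dp": [0.001, 0, 0], "turn": [0, 0, 0], "grip": -1},
    {"dp": [0, 0, 0], "turn": [0, 0, 0], "grip": -1}
  ]
}}

```text
clock: 27.55
position: [0.4542, -0.4, 0.2214]
ee_rot: [-0.478, -0.521, -0.477, 0.522]
contact_force: [-0.4, -0.3, 4.1]
width: 0.0195
```

```bash
python3 go.py w .455 -.4 .066 -5.08
```

```text
clock 27.55 grasp w [ 0.4545 -0.4003  0.0664] s [-0.0449 -0.4967  0.0664] psi -5.06 down [ 0.0015 -0.0022 -1.    ] F [-0.4 -0.3  4.1] M [-0.01  0.27 -0.01] w 0.0195
turn 0.02 dp after turn [ 0.0004  0.0005 -0.0004] dp before turn [ 0.0004  0.0005 -0.0004]
```

Touching down (+4 N). Release and rise, then go to the pin.

Emit:
{"api": "arm_command", "payload": {
  "targets": [
    {"dp": [-0.001, 0, 0], "turn": [0, 0, 0], "grip": 0},
    {"dp": [0, 0, 0], "turn": [0, 0, 0], "grip": 0.3},
    {"dp": [0, 0, 0], "turn": [0, 0, 0], "grip": 0.5},
    {"dp": [0, 0, 0], "turn": [0, 0, 0], "grip": 0.5},
    {"dp": [-0.03, 0, 0], "turn": [0, 0, 0], "grip": 0.5},
    {"dp": [-0.045, 0, 0], "turn": [0, 0, 0], "grip": 0.5},
    {"dp": [-0.045, 0, 0], "turn": [0, 0, 0], "grip": 0.5}
  ]
}}

```text
clock: 28.25
position: [0.4539, -0.3989, 0.3415]
ee_rot: [0.477, 0.522, 0.478, -0.521]
contact_force: [0.3, -1.7, 0.4]
width: 0.0643
```

```bash
python3 go.py s .09 -.23 .2 0;python3 - <<'E'
from h import *
im,c=grab('wrist','w24');import pickle;pickle.dump(c,open('w24.pkl','wb'))
cv2.imwrite('pics/w24b.png',cv2.resize(im,(800,600),interpolation=cv2.INTER_CUBIC))
E
```

```text
clock 28.25 grasp w [ 0.4536 -0.3986  0.1865] s [-0.0459 -0.495   0.1865] psi -5.03 down [-0.0015  0.0019 -1.    ] F [ 0.3 -1.7  0.4] M [-0.05 -0.02  0.04] w 0.0643
turn 0.05 dp after turn [-0.0135  0.1359 -0.265 ] dp before turn [-0.0133  0.1361 -0.2649]
```

View pics/w24b.png

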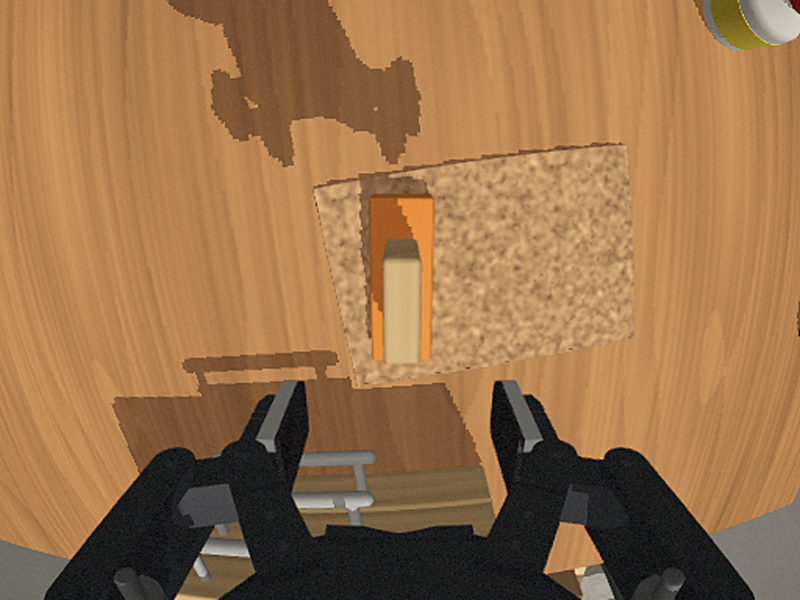

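Emit:
{"api": "arm_command", "payload": {
  "targets": [
    {"dp": [-0.012, 0.023, -0.044], "turn": [0, 0, 0], "grip": 0.5},
    {"dp": [0, 0.023, -0.044], "turn": [0, 0, 0], "grip": 0.5},
    {"dp": [0, 0.023, -0.044], "turn": [0, 0, 0], "grip": 0.5},
    {"dp": [0, 0.023, -0.044], "turn": [0, 0, 0], "grip": 0.5},
    {"dp": [0, 0.023, -0.044], "turn": [0, 0, 0], "grip": 0.5},
    {"dp": [0, 0.021, -0.044], "turn": [0, 0, 0], "grip": 0.5},
    {"dp": [0, 0, 0], "turn": [0, 0, 0], "grip": 0.5},
    {"dp": [0, 0, 0], "turn": [0, 0, 0], "grip": 0.5}
  ]
}}

```text
clock: 29.1
position: [0.6125, -0.1477, 0.3523]
ee_rot: [-0.478, -0.52, -0.478, 0.521]
contact_force: [0.3, -0.3, 0.1]
width: 0.0641
```

```bash
python3 go.py s .0876 -.15 .0721 0;python3 - <<'E'
from h import *
im,c=grab('wrist','w25');import pickle;pickle.dump(c,open('w25.pkl','wb'))
cv2.imwrite('pics/w25b.png',cv2.resize(im,(800,600),interpolation=cv2.INTER_CUBIC))
crop(im,180,100,310,210,6,'c6')
E
```

```text
clock 29.1 grasp w [ 0.6124 -0.1477  0.1973] s [ 0.09   -0.2311  0.1973] psi -4.87 down [-9.e-04 -2.e-04 -1.e+00] F [ 0.3 -0.3  0.1] M [-0.01  0.03  0.05] w 0.0641
turn 0.21 dp after turn [ 0.1252 -0.0024 -0.0811] dp before turn [ 0.1252 -0.002  -0.0811]
```

View pics/w25b.png

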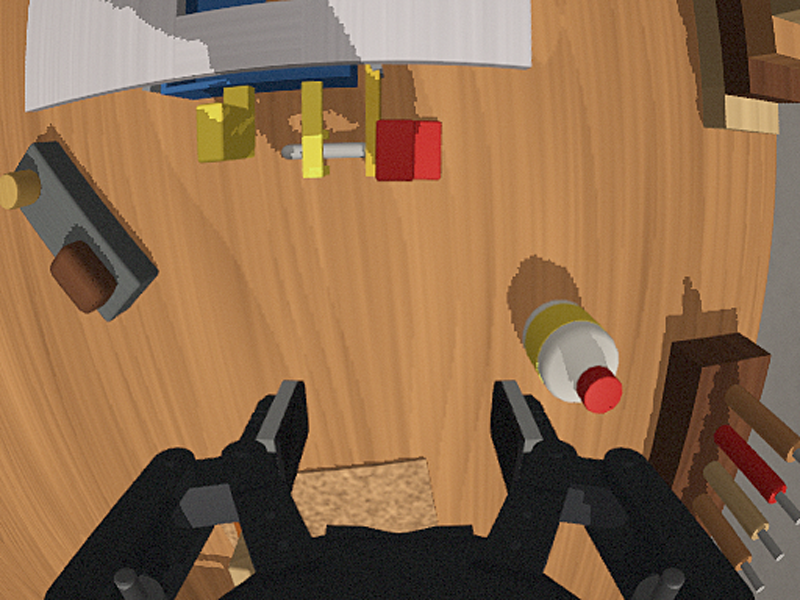

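View pics/c6.png

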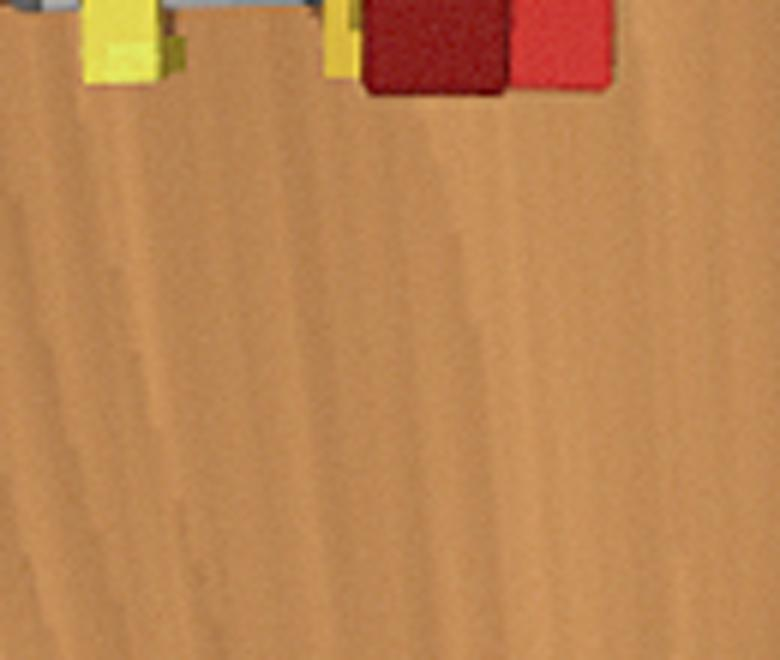

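```bash
python3 - <<'E'
from h import *
import pickle
c=pickle.load(open('w25.pkl','rb'));k=.64
R=Ro.from_euler('z',5.08,degrees=True).as_matrix()
g=lambda u,v,z:(R@(onz('wrist',k*u,k*v,z,c)-np.array([.5432,.0904,0]))).round(4)
print([g(*a,.084) for a in [(376,120),(414,119),(414,181),(377,181)]],g(442,121,.01),g(441,180,.01),'tip',g(283,152,.018))
print('tab',[g(*a,.085) for a in [(198,106),(228,104),(226,160),(198,162)]],'trayeye',g(313,177,.036))
im=cv2.imread('pics/w25.png');crop(im,100,30,320,130,3.6,'c6')
E
```

```text
[array([ 0.0776, -0.1332,  0.084 ]), array([ 0.0966, -0.1327,  0.084 ]), array([ 0.0968, -0.1644,  0.084 ]), array([ 0.0781, -0.1645,  0.084 ])] [ 0.1172 -0.1291  0.01  ] [ 0.1171 -0.1689  0.01  ] tip [ 0.0131 -0.1486  0.018 ]
tab [array([-0.017 , -0.1201,  0.085 ]), array([ 0.0004, -0.1208,  0.085 ]), array([-0.0016, -0.1506,  0.085 ]), array([-0.0181, -0.1504,  0.085 ])] trayeye [ 0.0363 -0.1648  0.036 ]
```

View pics/c6.png

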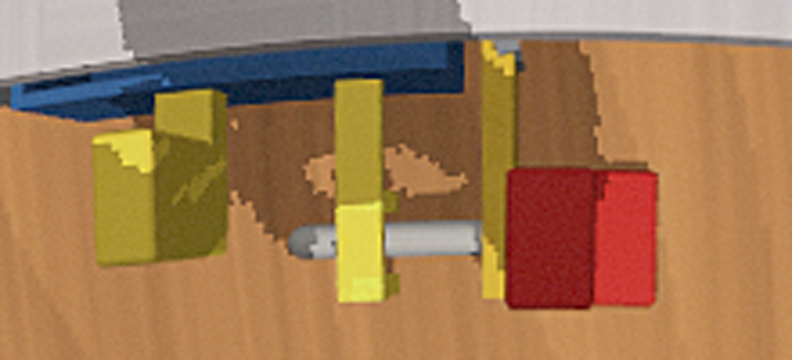

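Emit:
{"api": "arm_command", "payload": {
  "targets": [
    {"dp": [0, -0.001, -0.04], "turn": [0.2, 0, 0], "grip": 0.5},
    {"dp": [0.02, -0.001, -0.0415], "turn": [0, 0, 0], "grip": 0.5},
    {"dp": [0.03, 0, 0], "turn": [0, 0, 0], "grip": 0.5},
    {"dp": [0.03, 0, 0], "turn": [0, 0, 0], "grip": 0.5},
    {"dp": [0, 0, 0], "turn": [0, 0, 0], "grip": 0.5},
    {"dp": [0, 0, 0], "turn": [0, 0, 0], "grip": 0.5}
  ]
}}

```text
clock: 29.75
position: [0.6172, -0.0691, 0.2729]
ee_rot: [-0.476, -0.523, -0.476, 0.523]
contact_force: [0.4, -0.4, 0.9]
width: 0.064
```

```bash
python3 go.py s .0875 -.149 .071 0
```

```text
clock 29.75 grasp w [ 0.6171 -0.0691  0.1179] s [ 0.0877 -0.1523  0.1179] psi -5.35 down [-8.e-04 -1.e-04 -1.e+00] F [ 0.4 -0.4  0.9] M [-0.02  0.05  0.02] w 0.064
turn -0.27 dp after turn [ 0.0469 -0.0002 -0.0033] dp before turn [ 0.0469 -0.0002 -0.0033]
```

Emit:
{"api": "arm_command", "payload": {
  "targets": [
    {"dp": [0.025, 0, -0.003], "turn": [-0.2, 0, 0], "grip": 0.5},
    {"dp": [0.021, 0, 0], "turn": [0, 0, 0], "grip": 0.5},
    {"dp": [0, 0, 0], "turn": [0, 0, 0], "grip": 0.3},
    {"dp": [0, 0, 0], "turn": [0, 0, 0], "grip": -1},
    {"dp": [0, 0, 0], "turn": [0, 0, 0], "grip": -1},
    {"dp": [0, 0, 0], "turn": [0, 0, 0], "grip": -1},
    {"dp": [0, 0, 0], "turn": [0, 0, 0], "grip": -1}
  ],
  "grip_force": 60
}}

```text
clock: 30.45
position: [0.6182, -0.0649, 0.2285]
ee_rot: [0.478, 0.522, 0.477, -0.521]
contact_force: [-1.5, -0.7, 5.8]
width: 0.0187
```

```bash
python3 go.py s .19 -.149 .073 0
```

```text
clock 30.45 grasp w [ 0.6187 -0.0651  0.0735] s [ 0.0889 -0.1482  0.0735] psi -5.03 down [ 2.9e-03 -9.0e-04 -1.0e+00] F [-1.5 -0.7  5.8] M [-0.12  0.04 -0.01] w 0.0187
turn 0.05 dp after turn [0.0005 0.1011 0.0008] dp before turn [0.0008 0.1011 0.0009]
```

Emit:
{"api": "arm_command", "payload": {
  "targets": [
    {"dp": [-0.004, 0, 0], "turn": [0, 0, 0], "grip": -1},
    {"dp": [0, 0.012, 0], "turn": [0, 0, 0], "grip": -1},
    {"dp": [0, 0.015, 0], "turn": [0, 0, 0], "grip": -1},
    {"dp": [0, 0.018, 0], "turn": [0, 0, 0], "grip": -1},
    {"dp": [0, 0.018, 0], "turn": [0, 0, 0], "grip": -1},
    {"dp": [0, 0.018, 0], "turn": [0, 0, 0], "grip": -1},
    {"dp": [0, 0.018, 0], "turn": [0, 0, 0], "grip": -1},
    {"dp": [0, 0, 0], "turn": [0, 0, 0], "grip": -1}
  ]
}}

```text
clock: 31.25
position: [0.719, -0.0736, 0.2301]
ee_rot: [0.478, 0.522, 0.477, -0.521]
contact_force: [-0.6, 0.1, -0.9]
width: 0.0191
```

```bash
python3 go.py s .19 -.149 .12 0;python3 - <<'E'
from h import *
im,c=grab('wrist','w26');import pickle;pickle.dump(c,open('w26.pkl','wb'))
cv2.imwrite('pics/w26b.png',cv2.resize(im,(800,600),interpolation=cv2.INTER_CUBIC))
E
```

```text
clock 31.25 grasp w [ 0.7194 -0.0736  0.0751] s [ 0.19   -0.1478  0.0751] psi -5.03 down [ 2.8e-03 -3.0e-04 -1.0e+00] F [-0.6  0.1 -0.9] M [ 0.02  0.02 -0.03] w 0.0191
turn 0.05 dp after turn [-0.0449 -0.      0.0012] dp before turn [-0.0449  0.0001  0.0012]
```

View pics/w26b.png

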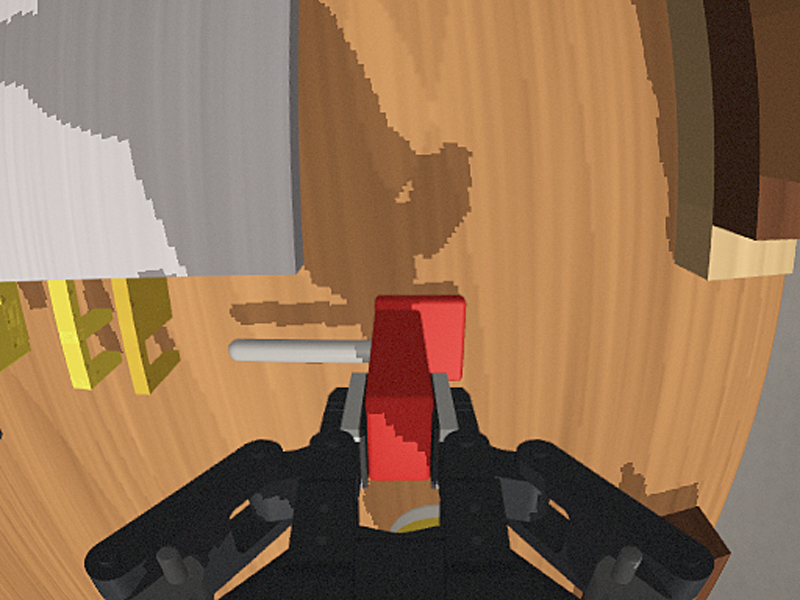

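Emit:
{"api": "arm_command", "payload": {
  "targets": [
    {"dp": [-0.025, 0, 0], "turn": [0, 0, 0], "grip": -1},
    {"dp": [-0.025, -0.01, 0.005], "turn": [0, 0, 0], "grip": -1},
    {"dp": [0, -0.031, 0.0155], "turn": [0, 0, 0], "grip": -1},
    {"dp": [0, -0.031, 0.018], "turn": [0, 0, 0], "grip": -1},
    {"dp": [0, -0.031, 0.02], "turn": [0, 0, 0], "grip": -1},
    {"dp": [0, 0, 0.04], "turn": [0, 0, 0], "grip": -1},
    {"dp": [0, 0, 0.04], "turn": [0, 0, 0], "grip": -1},
    {"dp": [0, 0, 0.04], "turn": [0, 0, 0], "grip": -1}
  ]
}}

```text
clock: 32.1
position: [0.5967, -0.2427, 0.281]
ee_rot: [-0.477, -0.521, -0.478, 0.521]
contact_force: [0.9, -0.6, -2.1]
width: 0.019
```

```bash
python3 go.py w .578 -.4 .09 -5.08
```

```text
clock 32.1 grasp w [ 0.5966 -0.2426  0.126 ] s [ 0.0826 -0.327   0.126 ] psi -5.01 down [-8.e-04  6.e-04 -1.e+00] F [ 0.9 -0.6 -2.1] M [-0.06 -0.01  0.04] w 0.019
turn 0.07 dp after turn [ 0.036  -0.0045  0.1584] dp before turn [ 0.0359 -0.0047  0.1584]
```

Emit:
{"api": "arm_command", "payload": {
  "targets": [
    {"dp": [0, -0.001, 0.04], "turn": [0, 0, 0], "grip": -1},
    {"dp": [0, -0.001, 0.04], "turn": [0, 0, 0], "grip": -1},
    {"dp": [0, -0.001, 0.04], "turn": [0, 0, 0], "grip": -1},
    {"dp": [0.01, -0.001, 0.037], "turn": [0, 0, 0], "grip": -1},
    {"dp": [0.02, 0, 0], "turn": [0, 0, 0], "grip": -1},
    {"dp": [0, 0, 0], "turn": [0, 0, 0], "grip": -1},
    {"dp": [0, 0, 0], "turn": [0, 0, 0], "grip": -1}
  ]
}}

```text
clock: 32.8
position: [0.5797, -0.3973, 0.2502]
ee_rot: [0.476, 0.522, 0.479, -0.521]
contact_force: [0.1, -0.4, -0.2]
width: 0.0191
```

```bash
python3 go.py w .578 -.4 .0765 -5.08;python3 - <<'E'
from h import *
im,c=grab('wrist','w27');import pickle;pickle.dump(c,open('w27.pkl','wb'))
cv2.imwrite('pics/w27b.png',cv2.resize(im,(800,600),interpolation=cv2.INTER_CUBIC))
E
```

```text
clock 32.8 grasp w [ 0.5794 -0.397   0.0952] s [ 0.0792 -0.4822  0.0952] psi -5.04 down [-0.002   0.0023 -1.    ] F [ 0.1 -0.4 -0.2] M [-0.    0.01  0.04] w 0.0191
turn 0.04 dp after turn [ 0.0187 -0.0011  0.0032] dp before turn [ 0.0187 -0.0011  0.0032]
```

View pics/w27b.png

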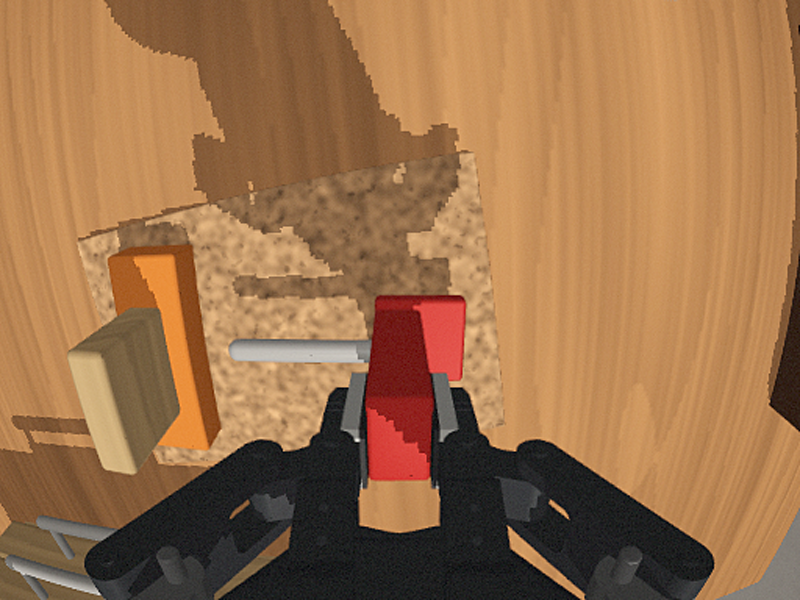

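Emit:
{"api": "arm_command", "payload": {
  "targets": [
    {"dp": [0.01, -0.001, 0.001], "turn": [0, 0, 0], "grip": -1},
    {"dp": [0.005, 0, 0], "turn": [0, 0, 0], "grip": -1},
    {"dp": [0.003, 0, 0], "turn": [0, 0, 0], "grip": -1},
    {"dp": [0, 0, 0], "turn": [0, 0, 0], "grip": -1},
    {"dp": [0, 0, 0], "turn": [0, 0, 0], "grip": -1}
  ]
}}

```text
clock: 33.35
position: [0.5793, -0.3989, 0.2329]
ee_rot: [0.478, 0.521, 0.478, -0.521]
contact_force: [-0.4, 0.1, -2.6]
width: 0.0191
```

```bash
python3 go.py w .578 -.4 .0765 -5.08
```

```text
clock 33.35 grasp w [ 0.5794 -0.3989  0.0779] s [ 0.0794 -0.4842  0.0779] psi -5.02 down [ 2.e-04 -1.e-04 -1.e+00] F [-0.4  0.1 -2.6] M [0.01 0.02 0.01] w 0.0191
turn 0.06 dp after turn [ 0.0014 -0.0013  0.0012] dp before turn [ 0.0014 -0.0013  0.0012]
```

Emit:
{"api": "arm_command", "payload": {
  "targets": [
    {"dp": [0.002, 0, 0], "turn": [0, 0, 0], "grip": -1},
    {"dp": [0.001, 0, 0], "turn": [0, 0, 0], "grip": -1},
    {"dp": [0, 0, 0], "turn": [0, 0, 0], "grip": -1}
  ]
}}

```text
clock: 33.65
position: [0.5791, -0.3989, 0.2326]
ee_rot: [0.478, 0.522, 0.477, -0.521]
contact_force: [-3.5, 1.9, 10.6]
width: 0.0192
```

```bash
python3 go.py w .578 -.4 .0765 -5.08
```

```text
clock 33.65 grasp w [ 0.5793 -0.399   0.0776] s [ 0.0793 -0.4843  0.0776] psi -5.03 down [ 1.e-03 -8.e-04 -1.e+00] F [-3.5  1.9 10.6] M [0.47 0.48 0.04] w 0.0192
turn 0.05 dp after turn [ 0.0011 -0.0012  0.0011] dp before turn [ 0.0011 -0.0012  0.0011]
```

Down on the mat (10 N). Relieve a little, release, rise.

Emit:
{"api": "arm_command", "payload": {
  "targets": [
    {"dp": [-0.002, 0, 0], "turn": [0, 0, 0], "grip": -1},
    {"dp": [0, 0, 0], "turn": [0, 0, 0], "grip": 0.1},
    {"dp": [0, 0, 0], "turn": [0, 0, 0], "grip": 0.1},
    {"dp": [0, 0, 0], "turn": [0, 0, 0], "grip": 0.1},
    {"dp": [-0.025, 0, 0], "turn": [0, 0, 0], "grip": 0.1},
    {"dp": [-0.045, 0, 0], "turn": [0, 0, 0], "grip": 0.1},
    {"dp": [-0.045, 0, -0.02], "turn": [0, 0, 0], "grip": 0.1},
    {"dp": [0, -0.01, -0.04], "turn": [0, 0, 0], "grip": 0.1}
  ]
}}

```text
clock: 34.45
position: [0.5767, -0.3416, 0.3538]
ee_rot: [0.483, 0.523, 0.471, -0.521]
contact_force: [0.7, 0.9, 0.3]
width: 0.047
```

```bash
python3 go.py s -.012 -.2 .2 0;python3 - <<'E'
from h import *
im,c=grab('wrist','w28');import pickle;pickle.dump(c,open('w28.pkl','wb'))
cv2.imwrite('pics/w28b.png',cv2.resize(im,(800,600),interpolation=cv2.INTER_CUBIC))
E
```

```text
clock 34.45 grasp w [ 0.5787 -0.3432  0.1988] s [ 0.0738 -0.4287  0.1988] psi -5.19 down [ 0.0129 -0.0104 -0.9999] F [0.7 0.9 0.3] M [-0.   -0.06  0.02] w 0.047
turn -0.11 dp after turn [-0.0012 -0.0858 -0.2287] dp before turn [-0.0045 -0.0862 -0.2285]
```

View pics/w28b.png

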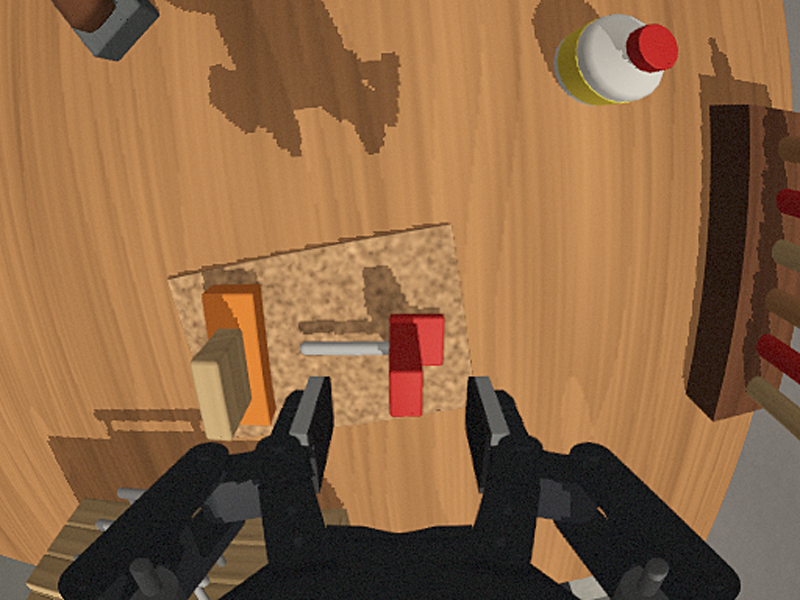

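Emit:
{"api": "arm_command", "payload": {
  "targets": [
    {"dp": [0, -0.014, -0.042], "turn": [0, 0, 0], "grip": 0.1},
    {"dp": [0, -0.014, -0.042], "turn": [0, 0, 0], "grip": 0.1},
    {"dp": [0, -0.014, -0.042], "turn": [0, 0, 0], "grip": 0.1},
    {"dp": [0, -0.014, -0.042], "turn": [0, 0, 0], "grip": 0.1},
    {"dp": [0, -0.014, -0.042], "turn": [0, 0, 0], "grip": 0.1},
    {"dp": [0, -0.012, -0.02], "turn": [0, 0, 0], "grip": 0.1},
    {"dp": [0, 0, 0], "turn": [0, 0, 0], "grip": 0.1},
    {"dp": [0, 0, 0], "turn": [0, 0, 0], "grip": 0.1}
  ]
}}

```text
clock: 35.3
position: [0.5131, -0.102, 0.3468]
ee_rot: [-0.478, -0.521, -0.478, 0.521]
contact_force: [0.7, -0.8, -0.2]
width: 0.0466
```

```bash
python3 go.py s -.012 -.135 .071 0;python3 - <<'E'
from h import *
im,c=grab('wrist','w29');import pickle;pickle.dump(c,open('w29.pkl','wb'))
cv2.imwrite('pics/w29b.png',cv2.resize(im,(800,600),interpolation=cv2.INTER_CUBIC))
E
```

```text
clock 35.3 grasp w [ 0.5132 -0.1021  0.1918] s [-0.0128 -0.1944  0.1918] psi -4.97 down [ 4.e-04 -7.e-04 -1.e+00] F [ 0.7 -0.8 -0.2] M [-0.03 -0.02 -0.01] w 0.0466
turn 0.11 dp after turn [ 0.1208  0.0008 -0.0594] dp before turn [ 0.1207  0.0009 -0.0595]
```

View pics/w29b.png

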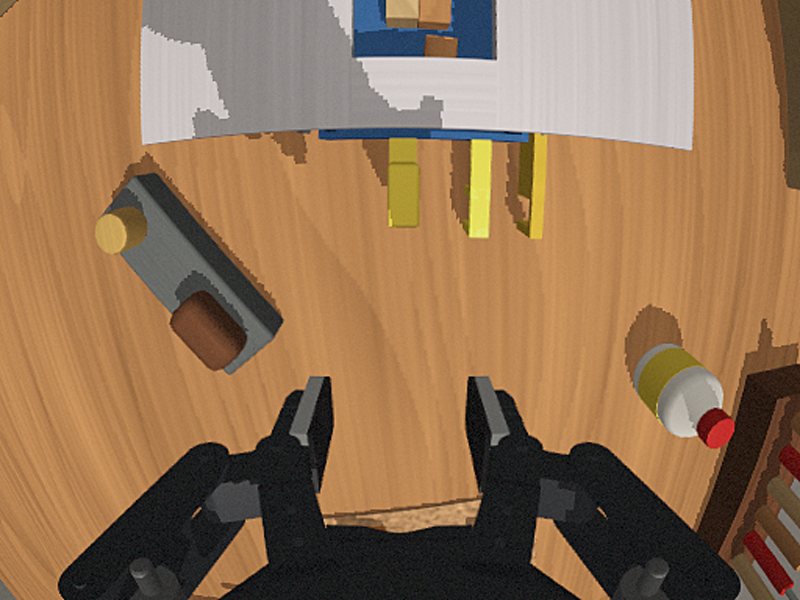

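Emit:
{"api": "arm_command", "payload": {
  "targets": [
    {"dp": [0, 0.002, -0.03], "turn": [0, 0, 0], "grip": 0.1},
    {"dp": [0.02, 0, -0.0295], "turn": [0.1, 0, 0], "grip": 0.1},
    {"dp": [0.04, 0, 0], "turn": [0, 0, 0], "grip": 0.1},
    {"dp": [0, 0, 0], "turn": [0, 0, 0], "grip": 0.1},
    {"dp": [0, 0, 0], "turn": [0, 0, 0], "grip": 0.1}
  ]
}}

```text
clock: 35.85
position: [0.5208, -0.0441, 0.2865]
ee_rot: [-0.476, -0.522, -0.477, 0.523]
contact_force: [0.1, -0.0, 0.2]
width: 0.047
```

```bash
python3 go.py s -.0107 -.135 .071 0;python3 - <<'E'
from h import *
im,c=grab('wrist','w30');import pickle;pickle.dump(c,open('w30.pkl','wb'))
cv2.imwrite('pics/w30b.png',cv2.resize(im,(800,600),interpolation=cv2.INTER_CUBIC))
E
```

```text
clock 35.85 grasp w [ 0.5206 -0.0441  0.1315] s [-0.0106 -0.136   0.1315] psi -5.21 down [-0.0015 -0.     -1.    ] F [ 0.1 -0.   0.2] M [-0.03 -0.01 -0.02] w 0.047
turn -0.13 dp after turn [ 0.0605 -0.0001 -0.001 ] dp before turn [ 0.0605  0.     -0.001 ]
```

View pics/w30b.png

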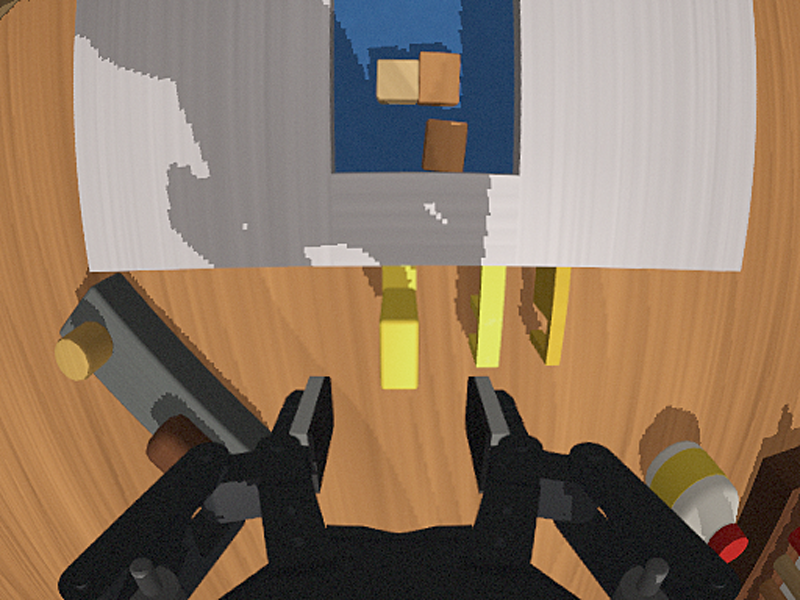

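Three offcuts in the tray; fingers are centred over the tab. Descend and grip.

Emit:
{"api": "arm_command", "payload": {
  "targets": [
    {"dp": [0.03, 0, -0.001], "turn": [-0.1, 0, 0], "grip": 0.1},
    {"dp": [0.03, 0, 0], "turn": [0, 0, 0], "grip": 0.1},
    {"dp": [0, 0, 0], "turn": [0, 0, 0], "grip": 0.1},
    {"dp": [0, 0, 0], "turn": [0, 0, 0], "grip": -1},
    {"dp": [0, 0, 0], "turn": [0, 0, 0], "grip": -1},
    {"dp": [0, 0, 0], "turn": [0, 0, 0], "grip": -1},
    {"dp": [0, 0, 0], "turn": [0, 0, 0], "grip": -1}
  ],
  "grip_force": 70
}}

```text
clock: 36.6
position: [0.5211, -0.0426, 0.2291]
ee_rot: [0.479, 0.522, 0.476, -0.521]
contact_force: [-0.7, -2.5, 6.1]
width: 0.0147
```

```bash
python3 go.py s -.0107 -.377 .073 0
```

```text
clock 36.6 grasp w [ 0.5217 -0.0429  0.0741] s [-0.0096 -0.1347  0.0741] psi -4.99 down [ 0.0038 -0.0019 -1.    ] F [-0.7 -2.5  6.1] M [-0.22  0.37  0.19] w 0.0147
turn 0.09 dp after turn [ 0.0011 -0.0011  0.2423] dp before turn [ 0.0015 -0.0015  0.2423]
```

Emit:
{"api": "arm_command", "payload": {
  "targets": [
    {"dp": [-0.003, 0, 0], "turn": [0, 0, 0], "grip": -1},
    {"dp": [0, 0, 0.008], "turn": [0, 0, 0], "grip": -1},
    {"dp": [0, 0, 0.012], "turn": [0, 0, 0], "grip": -1},
    {"dp": [0, 0, 0.015], "turn": [0, 0, 0], "grip": -1},
    {"dp": [0, 0, 0.015], "turn": [0, 0, 0], "grip": -1},
    {"dp": [0, 0, 0.015], "turn": [0, 0, 0], "grip": -1},
    {"dp": [0, 0, 0.01], "turn": [0, 0, 0], "grip": -1},
    {"dp": [0, 0, 0], "turn": [0, 0, 0], "grip": -1}
  ]
}}

```text
clock: 37.4
position: [0.5137, -0.1188, 0.2299]
ee_rot: [-0.477, -0.522, -0.477, 0.522]
contact_force: [-0.6, -0.7, -2.7]
width: 0.0149
```

```bash
python3 go.py s -.0107 -.377 .073 0;python3 - <<'E'
from h import *
im,c=grab('wrist','w31');import pickle;pickle.dump(c,open('w31.pkl','wb'))
cv2.imwrite('pics/w31b.png',cv2.resize(im,(800,600),interpolation=cv2.INTER_CUBIC))
E
```

```text
clock 37.4 grasp w [ 0.5138 -0.119   0.0749] s [-0.0108 -0.2112  0.0749] psi -5.15 down [ 3.0e-04 -1.2e-03 -1.0e+00] F [-0.6 -0.7 -2.7] M [-0.39 -0.03 -0.04] w 0.0149
turn -0.07 dp after turn [1.900e-03 1.000e-04 1.658e-01] dp before turn [0.0021 0.0003 0.1658]
```

View pics/w31b.png

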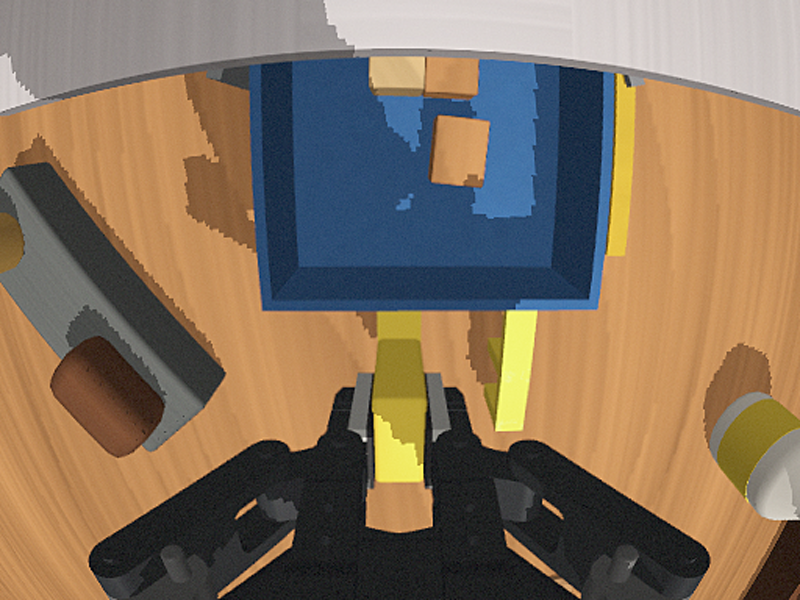

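Emit:
{"api": "arm_command", "payload": {
  "targets": [
    {"dp": [0.001, 0, 0.01], "turn": [0, 0, 0], "grip": -1},
    {"dp": [0, 0, 0.015], "turn": [0, 0, 0], "grip": -1},
    {"dp": [0, 0, 0.018], "turn": [0, 0, 0], "grip": -1},
    {"dp": [0, 0, 0.018], "turn": [0, 0, 0], "grip": -1},
    {"dp": [0, 0, 0.018], "turn": [0, 0, 0], "grip": -1},
    {"dp": [0, 0, 0.018], "turn": [0, 0, 0], "grip": -1},
    {"dp": [0, 0, 0.01], "turn": [0, 0, 0], "grip": -1},
    {"dp": [0, 0, 0], "turn": [0, 0, 0], "grip": -1}
  ]
}}

```text
clock: 38.25
position: [0.5045, -0.225, 0.2291]
ee_rot: [-0.478, -0.521, -0.477, 0.522]
contact_force: [-1.0, -3.2, -0.7]
width: 0.015
```

```bash
python3 go.py s -.0107 -.377 .073 0
```

```text
clock 38.25 grasp w [ 0.5046 -0.2253  0.0741] s [-0.0105 -0.3179  0.0741] psi -5.07 down [ 8.0e-04 -2.1e-03 -1.0e+00] F [-1.  -3.2 -0.7] M [-0.36  0.04  0.03] w 0.015
turn 0.01 dp after turn [ 0.0011 -0.0002  0.0591] dp before turn [ 0.0012 -0.0002  0.0591]
```

Emit:
{"api": "arm_command", "payload": {
  "targets": [
    {"dp": [0, 0, 0.015], "turn": [0, 0, 0], "grip": -1},
    {"dp": [0, 0, 0.018], "turn": [0, 0, 0], "grip": -1},
    {"dp": [0, 0, 0.015], "turn": [0, 0, 0], "grip": -1},
    {"dp": [0, 0, 0.009], "turn": [0, 0, 0], "grip": -1},
    {"dp": [0, 0, 0], "turn": [0, 0, 0], "grip": -1},
    {"dp": [0.001, 0, 0], "turn": [0, 0, 0], "grip": -1}
  ]
}}

```text
clock: 38.85
position: [0.4993, -0.2814, 0.2291]
ee_rot: [-0.479, -0.521, -0.477, 0.522]
contact_force: [-4.7, -0.7, 13.8]
width: 0.0149
```

```bash
python3 go.py s -.0107 -.377 .073 0;python3 - <<'E'
from h import *
im,c=grab('wrist','w32');import pickle;pickle.dump(c,open('w32.pkl','wb'))
cv2.imwrite('pics/w32b.png',cv2.resize(im,(800,600),interpolation=cv2.INTER_CUBIC))
E
```

```text
clock 38.85 grasp w [ 0.4994 -0.2819  0.0741] s [-0.0106 -0.3747  0.0741] psi -5.01 down [ 6.0e-04 -3.3e-03 -1.0e+00] F [-4.7 -0.7 13.8] M [0.06 0.58 0.01] w 0.0149
turn 0.07 dp after turn [ 0.0011 -0.0001  0.0023] dp before turn [ 0.0011 -0.0001  0.0023]
```

View pics/w32b.png

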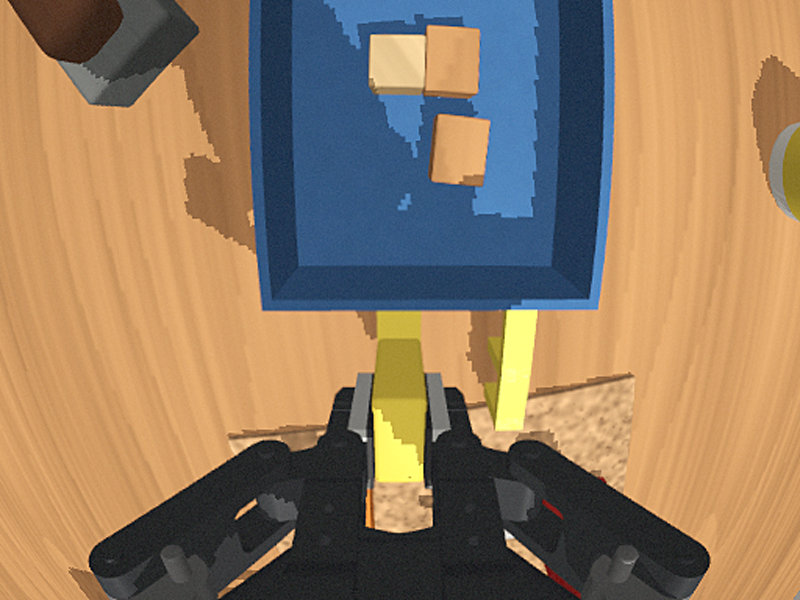

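Emit:
{"api": "arm_command", "payload": {
  "targets": [
    {"dp": [-0.002, 0, 0.003], "turn": [0, 0, 0], "grip": -1},
    {"dp": [0, 0, 0], "turn": [0, 0, 0], "grip": -1},
    {"dp": [0, 0, 0], "turn": [0, 0, 0], "grip": 0.1},
    {"dp": [0, 0, 0], "turn": [0, 0, 0], "grip": 0.1},
    {"dp": [0, 0, 0], "turn": [0, 0, 0], "grip": 0.1},
    {"dp": [-0.03, 0, 0], "turn": [0, 0, 0], "grip": 0.1},
    {"dp": [-0.045, 0, 0], "turn": [0, 0, 0], "grip": 0.1},
    {"dp": [-0.045, 0, 0], "turn": [0, 0, 0], "grip": 0.1}
  ]
}}

```text
clock: 39.7
position: [0.4989, -0.2828, 0.3506]
ee_rot: [-0.477, -0.521, -0.478, 0.522]
contact_force: [1.1, -0.9, -0.4]
width: 0.0471
```

Emit:
{"api": "arm_command", "payload": {
  "targets": [
    {"dp": [-0.03, 0, -0.03], "turn": [0, 0, 0], "grip": 0.5},
    {"dp": [-0.02, 0, -0.04], "turn": [0, 0, 0], "grip": 1},
    {"dp": [0, 0, -0.04], "turn": [0, 0, 0], "grip": 1},
    {"dp": [0, 0, 0], "turn": [0, 0, 0], "grip": 1},
    {"dp": [0, 0, 0], "turn": [0, 0, 0], "grip": 1}
  ]
}}

```text
clock: 40.2
position: [0.5087, -0.1727, 0.4001]
ee_rot: [-0.478, -0.521, -0.478, 0.521]
contact_force: [0.1, -0.1, 0.5]
width: 0.0855
```

```bash
python3 go.py s 0 -.3 .3 0;python3 - <<'E'
from h import *
im,c=grab('wrist','w33');import pickle;pickle.dump(c,open('w33.pkl','wb'))
cv2.imwrite('pics/w33b.png',cv2.resize(im,(800,600),interpolation=cv2.INTER_CUBIC))
im,c=grab('scene','s33')
crop(im,100,90,360,280,3,'s33b')
E
```

```text
clock 40.2 grasp w [ 0.5087 -0.1728  0.2451] s [-0.011  -0.2652  0.2451] psi -4.92 down [ 4.e-04 -8.e-04 -1.e+00] F [ 0.1 -0.1  0.5] M [ 0.03 -0.01 -0.02] w 0.0855
turn 0.16 dp after turn [-0.0549  0.011   0.0348] dp before turn [-0.0549  0.011   0.0349]
```

View pics/w33b.png

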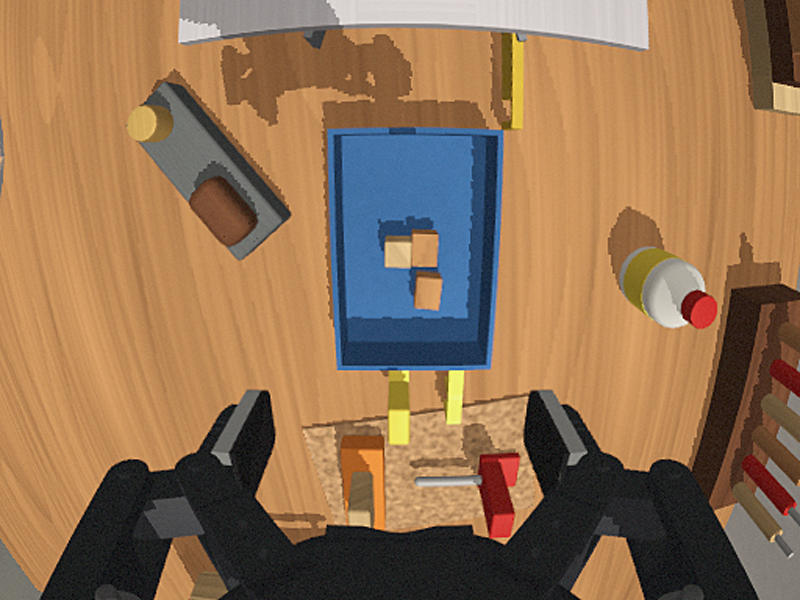

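View pics/s33b.png

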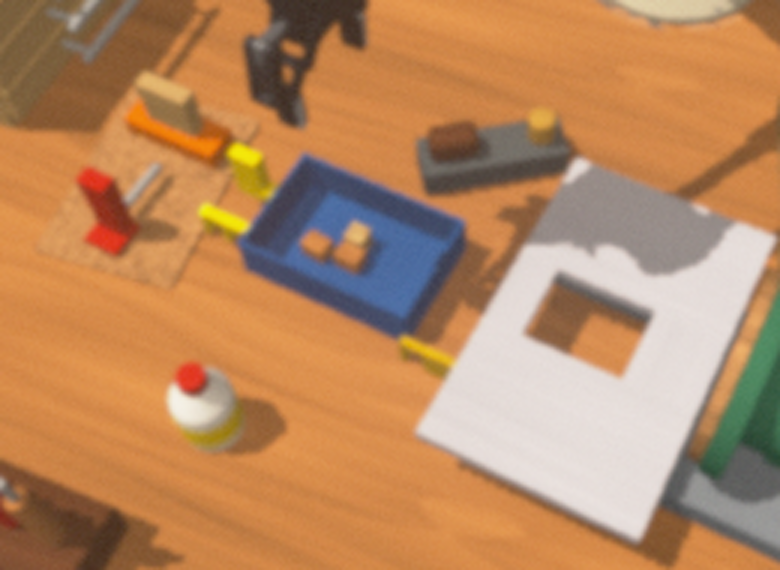

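```bash
python3 - <<'E'
from h import *
import pickle
c=pickle.load(open('w33.pkl','rb'));k=.64
R=Ro.from_euler('z',5.08,degrees=True).as_matrix()
w=lambda u,v,z:onz('wrist',k*u,k*v,z,c)
g=lambda u,v,z:(R@(w(u,v,z)-np.array([.5432,.0904,0]))).round(4)
print('tray',[g(*a,.05) for a in [(328,128),(503,129),(492,371),(337,370)]],'eyeend',w(455,424,.036),'fixed',g(517,129,.036))
print('mat',w(303,428,.004),w(528,395,.004))
print('block front',w(342,437,.028),w(384,435,.028),'foot',w(480,455,.014),w(519,453,.014))
E
```

```text
tray [array([-0.0597, -0.1674,  0.05  ]), array([ 0.0593, -0.1667,  0.05  ]), array([ 0.0619, -0.3489,  0.05  ]), array([-0.0592, -0.3479,  0.05  ])] eyeend [ 0.54436711 -0.31912827  0.036     ] fixed [ 0.0728 -0.1654  0.036 ]
mat [ 0.40217121 -0.33485878  0.004     ] [ 0.61701037 -0.31705872  0.004     ]
block front [ 0.44364207 -0.33034481  0.028     ] [ 0.4815573  -0.33066336  0.028     ] foot [ 0.56966784 -0.3740322   0.014     ] [ 0.60854392 -0.37717359  0.014     ]
```

```bash
python3 - <<'E'
from h import *
import pickle
c=pickle.load(open('w33.pkl','rb'));k=.64
w=lambda u,v,z:onz('wrist',k*u,k*v,z,c).round(4)
print(w(342,437,.004),w(384,435,.004),w(342,449,.028),w(384,447,.028))
print(w(358,428,.004),w(340,431,.004))
im=cv2.imread('pics/w33.png');crop(im,190,240,350,345,5,'c7')
E
```

```text
[ 0.4386 -0.3473  0.004 ] [ 0.4792 -0.3477  0.004 ] [ 0.4416 -0.344   0.028 ] [ 0.4802 -0.3442  0.028 ]
[ 0.4554 -0.3377  0.004 ] [ 0.4377 -0.3401  0.004 ]
```

View pics/c7.png

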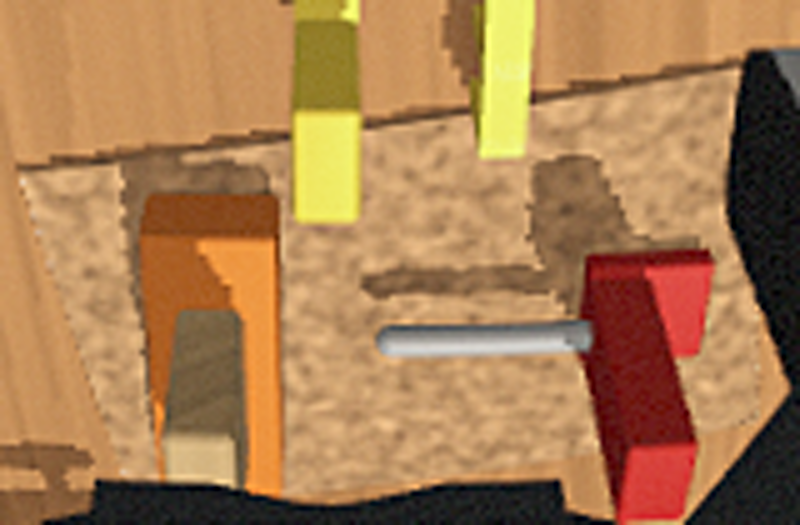

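```bash
python3 -c "
from rig import manip
print(manip.get_state()['clock'],manip.sign_off())"
```

```text
the job is handed in; nothing more can be done
40.3 None
```

The job is done and handed in after 40.3 s of the 208 s allowed.

- **Tray in and locked:** I slid the tray home until it pressed on the end stop with about 11 N. Then I pushed the pin through both eyes until its handle touched the fixed eye.
- **Offcuts:** Three were on the table, one spruce and two maple. With the pin in, I swept all three into the tray with the push block; the fingers never touched them.
- **Put away:** I stood the block back on the mat, pulled the pin and stood it on the mat too. I then drew the tray straight back and released it.

**Last checks (wrist and scene pictures):**
- **Table and offcuts:** The table is empty and all three offcuts are in the tray.
- **Tray:** Its front is at sander y ≈ -167 mm. That is 67 mm clear of the table edge, but only about 2 mm past the end of the fixed eye in y, with about 10 mm to spare sideways. The tray's own eye stops about 4 mm short of the mat.
- **Pin and block:** Both stand upright, fully on the mat.
- **Bystanders:** I saw no movement of the glue and plane, and touched no others; the mug and varnish were not in the last cropped views.

No check failed. The first scene-camera estimate of the sander's position differed from the wrist camera's by 3 to 4 mm. I used the wrist camera's, and the measured eye positions and the stop contact agreed with it. I saw no knock or loss of grip during the run.

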